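Tap a panel's dowel flush with the sprung tapper

ROBOT

A 6-joint arm with a two-finger parallel gripper is mounted at the origin on the work surface. World frame = base frame: x ahead of the robot, y to its left, z up, the work surface at z = 0. Lengths are in m, angles in rad, forces in N, time in s.
With the tool pointing down it reaches from about 0.375 to 0.975 m from the base axis. Payload 3.8 kg.
Tool frame: the origin (TCP) lies at the very end of the fingers, on their centre line; the grasp point (between the pads) lies 19 mm behind it (bot.grip_depth is the distance from the TCP to the grasp point, in m); z points along the fingers, y is the direction in which the jaws open and shut (so a half turn about z gives the same grasp; the last joint's range is limited). The gripper opens to 85 mm and grips with 20 to 120 N. Pads are 22 mm wide; open, the fingers measure 114 mm over their backs; the gripper's body (76 mm by 85 mm) begins 54 mm behind the grasp point. The pads swing forward as they close: fully open they stand 13 mm farther back than shut.
Start: joints at [-1.313, 0.264, 1.604, -0, 1.274, -0.037], TCP at [0.196, -0.646, 0.231] pointing down, gripper open.
Joint ranges: [-2.63, 2.63], [-0.94, 2.18], [0.31, 2.57], [-1.31, 4.45], [0, 2.66], [-2.55, 2.55]. Speed limits (rad/s): [2.57, 2.57, 3.14, 3.14, 3.14, 3.14].

INTERFACE

Orientations are given as a rotation vector (axis times angle).
In Python, from workcell import bot, cams, job gives the robot as it stands.
- The arm moves only by the tool apply_moves, never from a script. Its argument "targets" is a list of rows, each an object of numbers: "dx", "dy", "dz": the shift along the tool's x, y, z in units of 30 mm (1.0 is 30 mm); "wx", "wy", "wz": the turn, a rotation vector about the tool's x, y, z in units of 6 degrees (1.0 is 6 degrees); "jaw": the opening, from 0 (shut) to 1 (fully open). In form: [{"dx": .., "dy": .., "dz": .., "wx": .., "wy": .., "wz": .., "jaw": ..}, ...]. A call has 1 to 5 rows; each row shifts and turns the commanded pose from where the row before left it, along the tool's axes as they then stand; what a row does not reach is not made up. A row lasts 1/10 s, in which the tool goes at most 50 mm and 8.59 degrees, less where a joint would pass 70% of its speed; a pose out of reach is approached as far as the arm can. A call is refused whole if a number of a shift passes 1 or a number of a turn 1, either way. A call with a gripper value outside its range is refused whole. The fingers move at their own pace and stop on an object; "newtons" is the grip in N (left out, the last holds). Time passes only in rows, so rows that do not move let the fingers close. It gives the time, the measured TCP pose, the force and the opening at its end, in the units of the state.
- bot.read_state(): the state, without advancing time (a new reading comes with each control period).
- cams.read_camera(name): name is "scene" or "top" or "wrist"; returns a dict with "color" (384x512x3 uint8, red, green, blue), "range_z" (384x512 float32, m along the optical axis (not along the pixel's ray), 0 where there is no reading), "fx", "fy", "cx", "cy" (pixels), "dist_coeffs" ([k1, k2, p1, p2, k3] as OpenCV has them; the pictures are not rectified), "eye" and "rotation" of the camera in the world; the wrist camera has in their place "T_tool_cam" (4x4, takes a point from camera to tool coordinates, whose origin is the TCP and whose axes are the flange's). Camera axes: x right, y down, z forward; pixel columns grow to the right and rows downward; lengths in m; the calibration is good to about 2 mm. A picture is of the moment at which its call begins: read the wrist's pose just before it.
- job.finish_job(): hands the job in, once; it reports no verdict.
The state is a dict: "time": time; "q": joint angles; "joint_vel": joint speeds; "joint_torque": joint torques, N m; "tool_pos": TCP position; "tcp_rot": TCP orientation; "wrist_force": force on the tool from outside, world axes, zero at the start; "torque": the same for the moment, N m; "width": opening from 0.0 (shut) to 1.0 (fully open).
Only numpy, scipy, OpenCV 4.12 (cv2) and the standard library are available. Lean on these libraries where they do the work, as an engineer would, in place of code of your own. Each camera call takes 0.05 s, during which the arm holds its last target.

TASK

The wooden dowel sticking out of the old panel's edge must be knocked in flush with a blow of the sprung tapper. Draw the tapper's arm back by its knob until the hidden sear catches, pressing it only gently against the rubber stop behind the catch, and let go so that the arm stays cocked by itself; then press the trigger pad down to release the blow, and leave everything else where it is.

Things in the scene. Friction and masses are not known exactly. Their poses are not given: they have to be found in the camera images.
- jig: The fixture, fixed to the table: plywood board, pivot post, steel guard and the old painted panel on risers. Origin on the table on the tapper's vertical pivot axis; z up, x along the panel's edge. The panel is on the +y side (x 0 to 280, y 30 to 250 mm, top 75 mm above the table), the guard and the trigger on the -y side.
- guard (a point): Middle of the top of the grey steel guard that hides the sear and the rubber stop: a roof sector 38 to 102 mm from the pivot, 85 mm above the table. The arm passes beneath it, the knob outside it.
- tapper (a joint): Angle of the sprung arm, rad: 0 = along the jig's +x, head on the panel's edge; grows as it is drawn back towards the jig's -y (clockwise from above). At angle a the knob is 165 mm from the pivot in jig direction -a. Starts near 0.1, head on the proud dowel. Spring: about 2.5 N at the knob at first, 5 N when cocked. Below 0.75 rad it is never caught.
- head (a point): Centre of the steel head on the arm, a block 28 x 58 x 28 mm, 120 mm from the pivot. How the catch feels: the sear sits at an angle between 0.83 and 1.17 rad, set differently each time, unseen. Over the last 0.3 rad the pull rises by up to 3 N, then drops as the sear snaps in. 12 to 14 N at the knob is past the catch, on the stop. Ease back: if caught the pull soon fades to nothing.
- knob (a point): Centre of the top of the knob on the end of the tapper arm: an upright black round pin, 16 mm across, its top 123 mm above the table, standing 58 mm clear above the arm (arm 14 mm wide, 49 to 65 mm above the table). It may turn within a grip.
- stop (a joint): Compression of the rubber stop under the guard, m; 0 = not touched. The arm meets it 0.025 rad (4 mm at the knob) past the catch; then the force at the knob rises by 1.2 N per mm. More than 0.006 (about 18 N at the knob) counts as ramming it.
- pad (a point): Centre of the top face of the trigger pad, a flat steel pad 34 x 34 mm on a sprung plunger, at jig x = -45, y = -100 mm, 80 mm above the table. Pressed straight down it frees the sear after 6 to 10 mm at about 5 to 8 N; it bottoms at 14 mm and springs back. The arm swings away from it.
- dowel (a joint): How far the dowel (10 mm across, in the panel's edge, at jig x = 120 mm, 57 mm high) has been driven, m: 0 = 11 mm proud, 0.011 = flush. It sticks at about 24 N and needs a blow.
- weight: steel flattening weight, 50 x 70 x 30 mm, lying on the panel; a bystander, to be left alone. Origin: centre of its underside.
- tape: green roll of tape, 90 mm across, 50 mm high, lying flat on the panel; a bystander, to be left alone. Origin: centre of its underside.
- brush: paint brush 160 mm long, lying on the table; a bystander, to be left alone. Origin: centre of its underside.
- jar: small amber jar, 56 mm across, 70 mm high; a bystander, to be left alone. Origin: centre of its underside.
- cup: white cup, 60 mm across, 50 mm high; a bystander, to be left alone. Origin: centre of its underside.
- loupe: black loupe ring, 44 mm across, 30 mm high; a bystander, to be left alone. Origin: centre of its underside.
- spare: spare wooden dowel, 10 mm thick, 50 mm long, lying on the panel; a bystander, to be left alone. Origin: centre of its underside.

How it is judged:
By the outcome, as a careful person would: the job done as asked, in the order asked, and still so for the second after the job is handed in, with the robot touching nothing.
It also fails if it takes over 69 s, if anything falls off the work surface, if the arm or the gripper's body presses on something with over 40 N, if the wrist force passes 120 N, or if a joint passes its speed limit or range.

## Working session

There is one attempt and no reset: what is moved stays moved. The work goes in short steps, Python scripts to look and compute and a tool call to move; the robot and the scene stay as the last step left them, time stands still between calls to the robot, and variables do not carry over. Pictures are saved under pics/ and viewed, and the job is handed in when it is done.

Besides the shell and the picture viewer there is one more tool, called after ">>>" as name(argument=value, ...) on one line, values as JSON. apply_moves: Moves the arm, as the interface text tells. Its arguments: {"type":"object","properties":{"targets":{"type":"array"},"newtons":{"type":"number"}},"required":["targets"]}

```bash
ls; mkdir -p pics
python3 - <<'E'
from workcell import bot,cams,job
import cv2,numpy as np,pickle
s=bot.read_state();print(s)
D={}
for n in("scene","top","wrist"):
    c=cams.read_camera(n);D[n]=c
    cv2.imwrite(f"pics/{n}0.png",cv2.resize(c["color"][:,:,::-1],(800,600),interpolation=cv2.INTER_CUBIC))
    print(n,{k:v for k,v in c.items() if k not in("color","range_z")})
pickle.dump(D,open("d0.pkl","wb"))
E
```

```text
pics
{'time': 0.0, 'q': array([-1.31289821e+00,  2.64754247e-01,  1.60536098e+00, -1.54600269e-05,
        1.27371410e+00, -3.69007975e-02]), 'joint_vel': array([ 5.38499170e-04,  1.21825289e-03,  1.15802590e-04,  4.73397172e-04,
       -8.12418382e-05,  1.46085406e-03]), 'joint_torque': array([-3.33208154e-04, -5.15112340e+01, -3.67314970e+01,  2.52155914e-04,
        1.30802847e-02, -2.10812445e-06]), 'tool_pos': array([ 0.19592618, -0.64517741,  0.22996833]), 'tcp_rot': array([-3.10532795e+00, -4.61074851e-01,  4.10212112e-04]), 'wrist_force': array([-0.46603189,  0.6855368 ,  0.15070082]), 'torque': array([-0.00880189,  0.04399418, -0.04503174]), 'width': 0.9991748997857601}
scene {'fx': 463.81137585775497, 'fy': 463.81137585775497, 'cx': 261.1293158662974, 'cy': 188.56396232915586, 'dist_coeffs': array([-0.09324692,  0.        ,  0.        ,  0.        ,  0.        ]), 'eye': array([ 1.4168449 , -0.06190965,  0.7151335 ]), 'rotation': array([-1.70858334, -1.57502133,  0.79890021])}
top {'fx': 431.2117367857591, 'fy': 431.2117367857591, 'cx': 255.69203005752044, 'cy': 192.69757351581353, 'dist_coeffs': array([-0.01139758,  0.        ,  0.        ,  0.        ,  0.        ]), 'eye': array([0.50256429, 0.00736496, 1.03440211]), 'rotation': array([-2.1799064 ,  2.18096339, -0.11291923])}
wrist {'fx': 280.5873743355416, 'fy': 280.5873743355416, 'cx': 256.891493341224, 'cy': 192.0367199822031, 'dist_coeffs': array([-0.0086706,  0.       ,  0.       ,  0.       ,  0.       ]), 'T_tool_cam': array([[ 1.61476836e-04, -9.45636033e-01, -3.25226794e-01,
         8.32271336e-02],
       [ 9.99999842e-01,  3.27626028e-04, -4.56106846e-04,
         4.66725683e-04],
       [ 5.37863832e-04, -3.25226669e-01,  9.45635937e-01,
        -1.43017153e-01],
       [ 0.00000000e+00,  0.00000000e+00,  0.00000000e+00,
         1.00000000e+00]])}
```

View pics/top0.png

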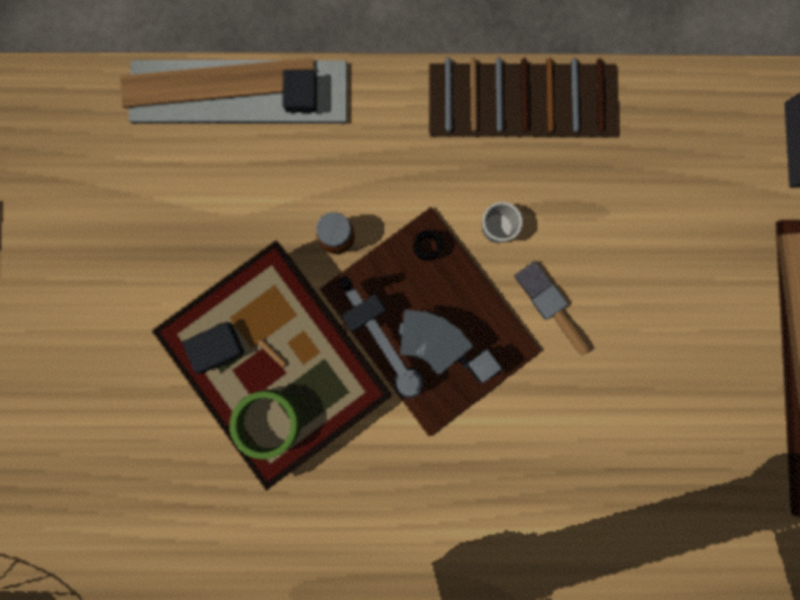

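View pics/scene0.png

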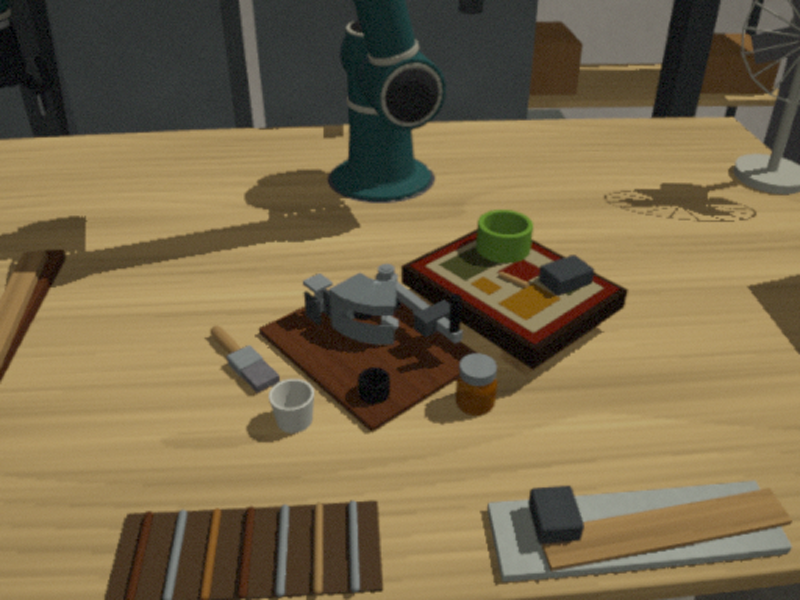

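View pics/wrist0.png

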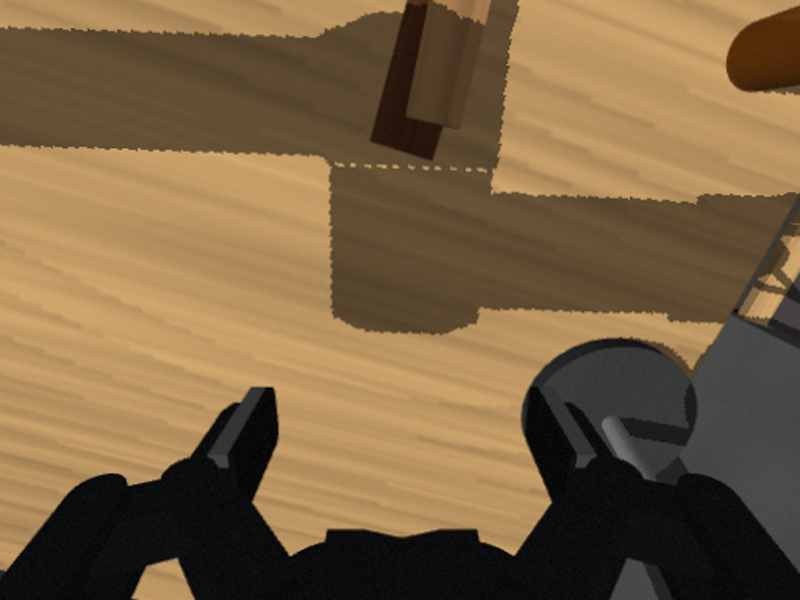

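Top view: the panel has corners at (276,241), (155,331), (267,489) and (390,393). The pivot post is about (408,380), the black knob (346,284), the pad (484,365) and the guard (435,342). I'll enlarge and measure.

```bash
cat > h.py <<'E'
import cv2,numpy as np,pickle
def ray(c,u,v):
    K=np.array([[c["fx"],0,c["cx"]],[0,c["fy"],c["cy"]],[0,0,1]])
    p=cv2.undistortPoints(np.array([[[u,v]]],float),K,c["dist_coeffs"])[0,0]
    return np.array([p[0],p[1],1.])
def R(v): return cv2.Rodrigues(np.array(v,float))[0]
def atz(c,u,v,z):
    d=R(c["rotation"])@ray(c,u,v); return c["eye"]+d*(z-c["eye"][2])/d[2]
def dep(c,u,v):
    z=c["range_z"][int(round(v)),int(round(u))]; return c["eye"]+R(c["rotation"])@ray(c,u,v)*z
E
python3 - <<'E'
from h import *
D=pickle.load(open("d0.pkl","rb"))
c=D["top"]
for n,u,v,z in [("piv",408,380,.07),("knob",346,284,.123),("pad",484,365,.08),("guard",435,342,.085),("pA",276,241,.075),("pB",155,331,.075),("pC",267,489,.075),("pD",390,393,.075),("weight",212,345,.105),("tapeTop",264,425,.125),("cup",502,222,.05),("jar",334,230,.07),("loupe",433,244,.03)]:
    u*=.64;v*=.64
    print(n,atz(c,u,v,z).round(4),dep(c,u,v).round(4))
im=c["color"][120:290,150:360,::-1]
cv2.imwrite("pics/topc.png",cv2.resize(im,None,fx=3.5,fy=3.5,interpolation=cv2.INTER_CUBIC))
im=D["scene"]["color"][160:280,160:320,::-1]
cv2.imwrite("pics/scc.png",cv2.resize(im,None,fx=5,fy=5,interpolation=cv2.INTER_CUBIC))
E
```

```text
piv [ 0.4781 -0.0164  0.07  ] [ 0.4786 -0.016   0.0865]
knob [0.6094 0.069  0.123 ] [0.6094 0.069  0.1227]
pad [ 0.4993 -0.1236  0.08  ] [ 0.4993 -0.1239  0.0777]
guard [ 0.5316 -0.0542  0.085 ] [ 0.5316 -0.0541  0.0857]
pA [0.6772 0.1733 0.075 ] [0.6776 0.1736 0.073 ]
pB [0.5477 0.3429 0.075 ] [0.5479 0.3442 0.0713]
pC [0.3276 0.1805 0.075 ] [0.3139 0.194  0.    ]
pD [0.46   0.0092 0.075 ] [0.4598 0.0092 0.0698]
weight [0.5271 0.2537 0.105 ] [0.527  0.2534 0.106 ]
tapeTop [0.4202 0.1768 0.125 ] [0.4158 0.1858 0.0766]
cup [ 0.7108 -0.1572  0.05  ] [ 0.721  -0.1653  0.0016]
jar [0.6944 0.0905 0.07  ] [0.6938 0.0902 0.0729]
loupe [ 0.6811 -0.0556  0.03  ] [ 0.6849 -0.0569  0.0085]
```

View pics/topc.png

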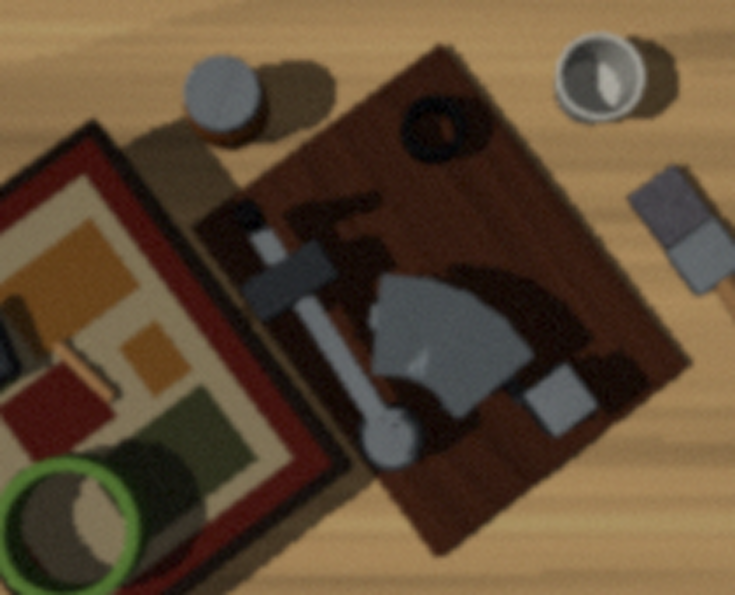

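View pics/scc.png

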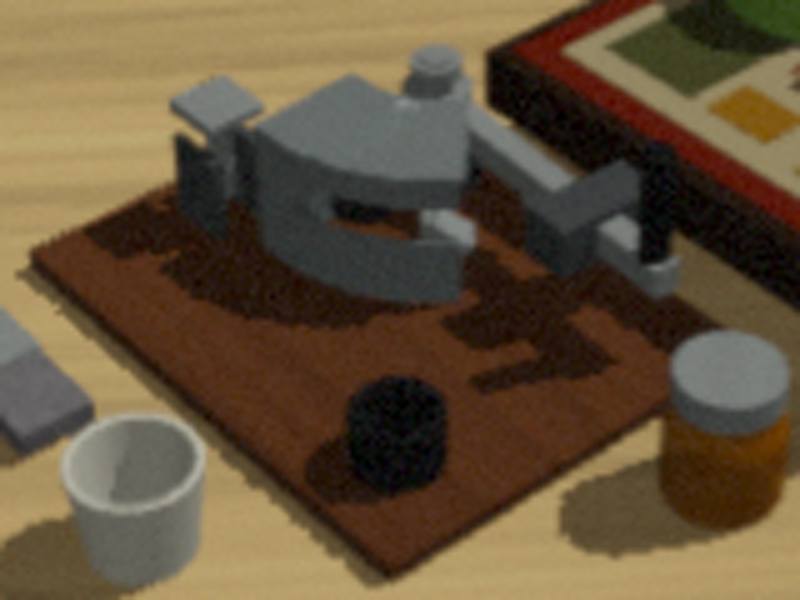

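Run:
```python
from h import *
from scipy.optimize import least_squares
D=pickle.load(open("d0.pkl","rb"))
c=D["top"]
P=[]
f=lambda u,v,z:atz(c,150+u/3.5,120+v/3.5,z)
piv=f(390,437,.0865);knob=f(250,214,.123);pad=f(562,400,.08)
A=f(96,121,.073);Dd=f(352,466,.073)
print(piv,knob,pad,A,Dd)
C=lambda u,v,z:atz(c,u*.64,v*.64,z)
obs=[(piv,(0,0)),(pad,(-.045,-.1)),(A,(.28,.03)),(Dd,(0,.03)),(C(155,331,.074),(.28,.25)),(C(267,489,.074),(0,.25))]
def res(p):
    r=[]
    for o,j in obs:
        cs,s=np.cos(p[2]),np.sin(p[2])
        r+=[p[0]+cs*j[0]-s*j[1]-o[0],p[1]+s*j[0]+cs*j[1]-o[1]]
    return np.array(r)
r=least_squares(res,[.478,-.015,.65],loss='soft_l1',f_scale=.002);print(r.x,(res(r.x).reshape(-1,2)*1000).round(1))
k=knob[:2]-r.x[:2];print("knob r",np.hypot(*k),"a",r.x[2]-np.arctan2(k[1],k[0]))
```

```text
[ 0.47495664 -0.01666165  0.0865    ] [0.61067476 0.06901753 0.123     ] [ 0.49777734 -0.12537878  0.08      ] [0.67684825 0.17186065 0.073     ] [0.45639705 0.00704537 0.073     ]
[ 0.4741171  -0.01888557  0.6422461 ] [[-0.8 -2.2]
 [ 0.2 -0.5]
 [ 3.5  1. ]
 [-0.2 -1.9]
 [ 0.8  5.8]
 [-3.   0.6]]
knob r 0.162403665550811 a 0.07030761287162224
```

>>> apply_moves(targets=[{"dx": 0.5, "dy": -0.5, "dz": 0, "wx": 0, "wy": 0, "wz": 0, "jaw": 0.4}, {"dx": 0.9, "dy": -0.85, "jaw": 0.4}, {"dx": 0.95, "dy": -0.9, "jaw": 0.4}, {"dx": 0.95, "dy": -0.9, "jaw": 0.4}, {"dx": 0.95, "dy": -0.9, "jaw": 0.4}])

```text
invalid input at $.targets[1]: expected keys dx, dy, dz, wx, wy, wz, jaw
```

>>> apply_moves(targets=[{"dx": 0.95, "dy": -0.9, "jaw": 0.4}, {"dx": 0.95, "dy": -0.9, "jaw": 0.4}, {"dx": 0.95, "dy": -0.9, "jaw": 0.4}, {"dx": 0.95, "dy": -0.9, "jaw": 0.4}, {"dx": 0.95, "dy": -0.9, "jaw": 0.4}])

```text
invalid input at $.targets[0]: expected keys dx, dy, dz, wx, wy, wz, jaw
```

>>> apply_moves(targets=[{"dx": 0.95, "dy": -0.9, "jaw": 0.4}, {"dx": 0.95, "dy": -0.9, "jaw": 0.4}, {"dx": 0.95, "dy": -0.9, "jaw": 0.4}, {"dx": 0.95, "dy": -0.9, "jaw": 0.4}, {"dx": 0.95, "dy": -0.9, "jaw": 0.4}])

```text
invalid input at $.targets[0]: expected keys dx, dy, dz, wx, wy, wz, jaw
```

>>> apply_moves(targets=[{"dx": 0.5, "dy": -0.5, "dz": 0, "wx": 0, "wy": 0, "wz": 0, "jaw": 0.4}, {"dx": 0.9, "dy": -0.85, "dz": 0, "wx": 0, "wy": 0, "wz": 0, "jaw": 0.4}, {"dx": 0.95, "dy": -0.9, "dz": 0, "wx": 0, "wy": 0, "wz": 0, "jaw": 0.4}, {"dx": 0.95, "dy": -0.9, "dz": 0, "wx": 0, "wy": 0, "wz": 0, "jaw": 0.4}, {"dx": 0.95, "dy": -0.9, "dz": 0, "wx": 0, "wy": 0, "wz": 0, "jaw": 0.4}], newtons=20)

```text
time: 0.65
tool_pos: [0.2832, -0.491, 0.2308]
tcp_rot: [-3.107, -0.461, 0.0]
wrist_force: [0.5, 0.5, -0.1]
width: 0.398
```

>>> apply_moves(targets=[{"dx": 0.95, "dy": -0.9, "dz": 0, "wx": 0, "wy": 0, "wz": 0, "jaw": 0.4}, {"dx": 0.95, "dy": -0.9, "dz": 0, "wx": 0, "wy": 0, "wz": 0, "jaw": 0.4}, {"dx": 0.95, "dy": -0.9, "dz": 0, "wx": 0, "wy": 0, "wz": 0, "jaw": 0.4}, {"dx": 0.95, "dy": -0.9, "dz": 0, "wx": 0, "wy": 0, "wz": 0, "jaw": 0.4}, {"dx": 0.95, "dy": -0.9, "dz": 0, "wx": 0, "wy": 0, "wz": 0, "jaw": 0.4}])

```text
time: 1.15
tool_pos: [0.3803, -0.3204, 0.2311]
tcp_rot: [-3.107, -0.461, 0.0]
wrist_force: [0.4, -0.6, 0.2]
width: 0.397
```

>>> apply_moves(targets=[{"dx": 0.95, "dy": -0.9, "dz": 0, "wx": 0, "wy": 0, "wz": 0, "jaw": 0.4}, {"dx": 0.95, "dy": -0.9, "dz": 0, "wx": 0, "wy": 0, "wz": 0, "jaw": 0.4}, {"dx": 0.95, "dy": -0.9, "dz": 0, "wx": 0, "wy": 0, "wz": 0, "jaw": 0.4}, {"dx": 0.95, "dy": -0.9, "dz": 0, "wx": 0, "wy": 0, "wz": 0, "jaw": 0.4}, {"dx": 0.95, "dy": -0.9, "dz": 0, "wx": 0, "wy": 0, "wz": 0, "jaw": 0.4}])

```text
time: 1.65
tool_pos: [0.4774, -0.1498, 0.2312]
tcp_rot: [3.107, 0.461, -0.0]
wrist_force: [1.0, -0.5, -0.5]
width: 0.403
```

>>> apply_moves(targets=[{"dx": 0.95, "dy": -0.9, "dz": 0, "wx": 0, "wy": 0, "wz": 0, "jaw": 0.4}, {"dx": 0.95, "dy": -0.9, "dz": 0, "wx": 0, "wy": 0, "wz": 0, "jaw": 0.4}, {"dx": 0.95, "dy": -0.9, "dz": 0, "wx": 0, "wy": 0, "wz": 0, "jaw": 0.4}, {"dx": 0.9, "dy": -0.8, "dz": 0, "wx": 0, "wy": 0, "wz": 0, "jaw": 0.4}, {"dx": 0.5, "dy": -0.4, "dz": 0, "wx": 0, "wy": 0, "wz": 0, "jaw": 0.4}])

```text
time: 2.15
tool_pos: [0.5659, 0.0, 0.231]
tcp_rot: [-3.106, -0.465, 0.0]
wrist_force: [-0.0, -0.5, 0.7]
width: 0.401
```

>>> apply_moves(targets=[{"dx": 0, "dy": 0, "dz": 0.3, "wx": 0, "wy": 0, "wz": -0.8, "jaw": 0.4}, {"dx": 0, "dy": 0, "dz": 0.3, "wx": 0, "wy": 0, "wz": -0.8, "jaw": 0.4}, {"dx": 0, "dy": 0, "dz": 0.3, "wx": 0, "wy": 0, "wz": -0.9, "jaw": 0.4}, {"dx": 0, "dy": 0, "dz": 0, "wx": 0, "wy": 0, "wz": 0, "jaw": 0.4}, {"dx": 0, "dy": 0, "dz": 0, "wx": 0, "wy": 0, "wz": 0, "jaw": 0.4}])

```text
time: 2.65
tool_pos: [0.5647, -0.0028, 0.204]
tcp_rot: [-3.022, -0.859, 0.001]
wrist_force: [0.0, 0.0, 0.2]
width: 0.403
```

```bash
cat >> h.py <<'E'
def wr(tag,box=None,sc=1.5):
    from workcell import bot,cams
    s=bot.read_state();c=cams.read_camera("wrist")
    c["p"]=s["tool_pos"];c["r"]=s["tcp_rot"]
    M=R(s["tcp_rot"]);T=c["T_tool_cam"]
    c["rotation"]=cv2.Rodrigues(M@T[:3,:3])[0].ravel();c["eye"]=M@T[:3,3]+s["tool_pos"]
    pickle.dump(c,open(tag+".pkl","wb"))
    im=c["color"][:,:,::-1]
    if box: im=im[box[1]:box[3],box[0]:box[2]]
    cv2.imwrite(f"pics/{tag}.png",cv2.resize(im,None,fx=sc,fy=sc,interpolation=cv2.INTER_CUBIC))
    x=M[:,0];print(s["time"],"tcp",s["tool_pos"].round(4),"yaw",np.arctan2(x[1],x[0]).round(4),"tilt",M[2].round(3),"F",s["wrist_force"].round(2),"w",round(s["width"],3),"q6",s["q"][5].round(2))
    return c
E
python3 -c "
from h import *
wr('w1')"
```

```text
2.65 tcp [ 0.5647 -0.0028  0.204 ] yaw 0.554 tilt [-0.001 -0.    -1.   ] F [0.01 0.04 0.18] w 0.403 q6 0.97
```

View pics/w1.png

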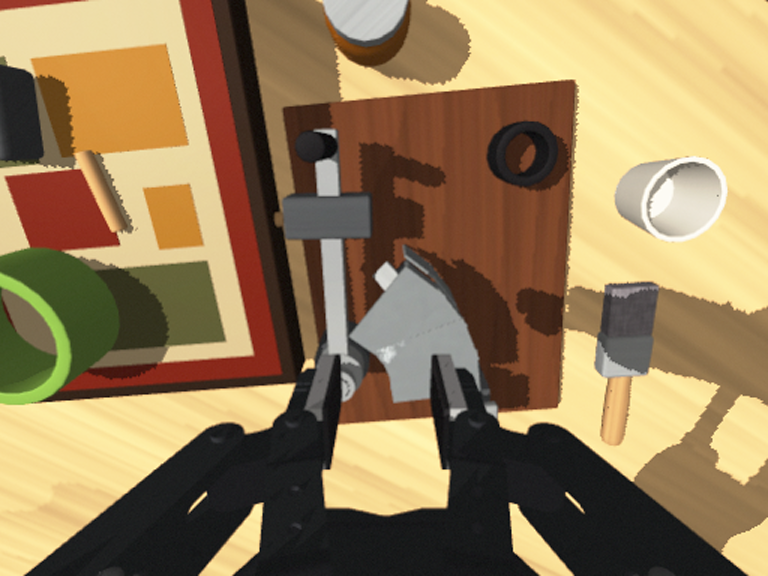

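Wrist view: knob top at about (312,145), head (328,216), pivot (345,375), dowel tip peeking out at (279,219), and the fingers straddling near (390,390).

```bash
python3 -c "
from h import *
c=pickle.load(open('w1.pkl','rb'))
k=atz(c,311/1.5,145/1.5,.123);print(k,dep(c,311/1.5,145/1.5), 'base', atz(c,329/1.5,133/1.5,.065))
h=atz(c,328/1.5,205/1.5,.08);print('head',h,dep(c,328/1.5,216/1.5))
M=R(c['r']);print((M.T@(k-c['p']))/.03)
print(np.hypot(*(k[:2]-[.4745,-.0175])),np.arctan2(k[1]+.0175,k[0]-.4745))
"
```

```text
[0.615123   0.07231218 0.123     ] [0.61516513 0.07224755 0.12345804] base [0.62205536 0.07427588 0.065     ]
head [0.58530934 0.05218954 0.08      ] [0.5775249  0.04906264 0.07172942]
[ 2.74774397 -1.24445526  2.69905937]
0.16685639357700174 0.5683715436034855
```

>>> apply_moves(targets=[{"dx": 0.7, "dy": -0.3, "dz": 0, "wx": 0, "wy": 0, "wz": 0, "jaw": 0.4}, {"dx": 0.7, "dy": -0.3, "dz": 0, "wx": 0, "wy": 0, "wz": 0, "jaw": 0.4}, {"dx": 0.7, "dy": -0.3, "dz": 0.6, "wx": 0, "wy": 0, "wz": 0, "jaw": 0.4}, {"dx": 0.6, "dy": -0.32, "dz": 0.7, "wx": 0, "wy": 0, "wz": 0, "jaw": 0.4}, {"dx": 0, "dy": 0, "dz": 0.5, "wx": 0, "wy": 0, "wz": 0, "jaw": 0.4}])

```text
time: 3.2
tool_pos: [0.6157, 0.073, 0.15]
tcp_rot: [-3.02, -0.864, -0.002]
wrist_force: [-0.5, -0.2, 0.4]
width: 0.403
```

>>> apply_moves(targets=[{"dx": 0, "dy": 0, "dz": 0, "wx": 0, "wy": 0, "wz": 0, "jaw": 0.4}, {"dx": 0, "dy": 0, "dz": 0, "wx": 0, "wy": 0, "wz": 0, "jaw": 0.4}])

```text
time: 3.4
tool_pos: [0.6141, 0.0707, 0.1503]
tcp_rot: [3.021, 0.862, -0.001]
wrist_force: [0.3, 0.8, 1.2]
width: 0.399
```

```bash
python3 -c "
from h import *
wr('w2')"
```

```text
3.4 tcp [0.6141 0.0707 0.1503] yaw 0.5557 tilt [-0.001 -0.    -1.   ] F [0.3  0.82 1.2 ] w 0.399 q6 1.09
```

View pics/w2.png

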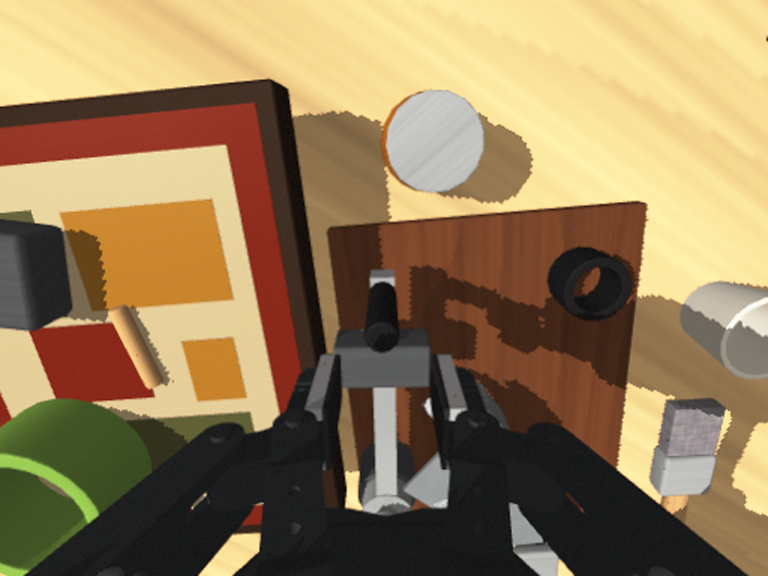

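```bash
python3 -c "
from h import *
c=pickle.load(open('w2.pkl','rb'))
k=atz(c,381/1.5,333/1.5,.123);print(k,dep(c,381/1.5,333/1.5))
M=R(c['r']);print((M.T@(k-c['p']))/.03)
"
```

```text
[0.61606282 0.07394339 0.123     ] [0.6165094  0.07420533 0.12410379]
[ 0.11495838 -0.0571762   0.91107188]
```

Knob centred between the fingers, within 4 mm. I'll descend around it.

>>> apply_moves(targets=[{"dx": 0.1, "dy": -0.05, "dz": 0.4, "wx": 0, "wy": 0, "wz": 0, "jaw": 0.4}, {"dx": 0, "dy": 0, "dz": 0.5, "wx": 0, "wy": 0, "wz": 0, "jaw": 0.4}, {"dx": 0, "dy": 0, "dz": 0.5, "wx": 0, "wy": 0, "wz": 0, "jaw": 0.4}, {"dx": 0, "dy": 0, "dz": 0.5, "wx": 0, "wy": 0, "wz": 0, "jaw": 0.4}, {"dx": 0, "dy": 0, "dz": 0.4, "wx": 0, "wy": 0, "wz": 0, "jaw": 0.4}])

```text
time: 3.95
tool_pos: [0.6151, 0.0741, 0.0788]
tcp_rot: [-3.02, -0.863, 0.004]
wrist_force: [1.4, -0.1, -1.0]
width: 0.398
```

>>> apply_moves(targets=[{"dx": 0, "dy": 0, "dz": 0, "wx": 0, "wy": 0, "wz": 0, "jaw": 0.3}, {"dx": 0, "dy": 0, "dz": 0, "wx": 0, "wy": 0, "wz": 0, "jaw": 0.3}, {"dx": 0, "dy": 0, "dz": 0, "wx": 0, "wy": 0, "wz": 0, "jaw": 0.3}])

```text
time: 4.25
tool_pos: [0.617, 0.0744, 0.0819]
tcp_rot: [3.02, 0.863, 0.002]
wrist_force: [-0.6, -0.5, -0.6]
width: 0.295
```

```bash
python3 -c "
from h import *
wr('w3')"
```

```text
4.25 tcp [0.617  0.0744 0.0819] yaw 0.5566 tilt [ 0.001  0.001 -1.   ] F [-0.62 -0.49 -0.64] w 0.295 q6 1.09
```

View pics/w3.png

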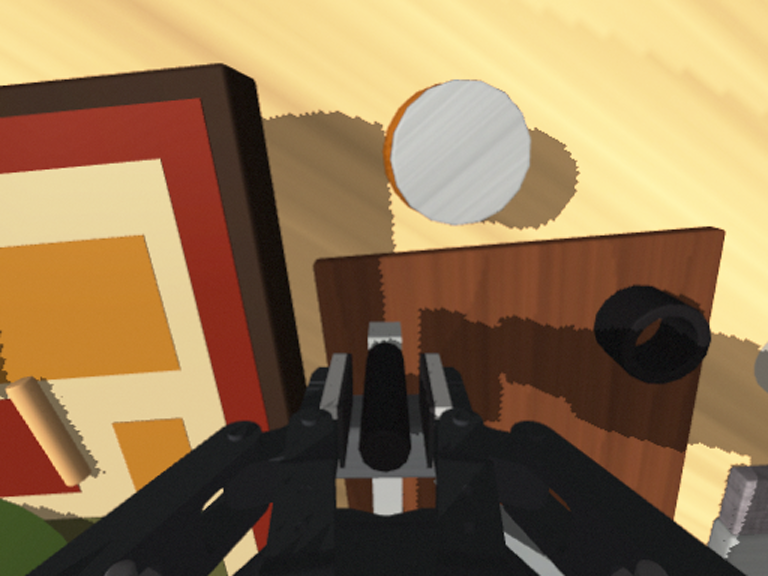

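>>> apply_moves(targets=[{"dx": 0, "dy": 0.16, "dz": 0, "wx": 0, "wy": 0, "wz": 0, "jaw": 0.3}, {"dx": 0, "dy": 0.28, "dz": 0, "wx": 0, "wy": 0, "wz": 0.48, "jaw": 0.3}, {"dx": -0.01, "dy": 0.28, "dz": 0, "wx": 0, "wy": 0, "wz": 0.48, "jaw": 0.3}, {"dx": -0.01, "dy": 0.28, "dz": 0, "wx": 0, "wy": 0, "wz": 0.48, "jaw": 0.3}, {"dx": -0.01, "dy": 0.28, "dz": 0, "wx": 0, "wy": 0, "wz": 0.48, "jaw": 0.3}])

```text
time: 4.8
tool_pos: [0.6337, 0.0402, 0.0821]
tcp_rot: [-3.092, -0.552, -0.0]
wrist_force: [-1.8, 2.0, 1.6]
width: 0.302
```

>>> apply_moves(targets=[{"dx": 0, "dy": 0, "dz": 0, "wx": 0, "wy": 0, "wz": 0, "jaw": 0.3}, {"dx": 0, "dy": 0, "dz": 0, "wx": 0, "wy": 0, "wz": 0, "jaw": 0.3}])

```text
time: 5.0
tool_pos: [0.6338, 0.0404, 0.0819]
tcp_rot: [-3.091, -0.556, -0.001]
wrist_force: [-1.1, 3.1, 1.6]
width: 0.298
```

```bash
cat >> h.py <<'E'
def st():
    from workcell import bot
    s=bot.read_state();M=R(s["tcp_rot"]);d=s["tool_pos"][:2]-np.array([.4745,-.0175])
    f=M.T@s["wrist_force"]
    print(round(s["time"],2),"tcp",s["tool_pos"].round(4),"yaw",np.arctan2(M[1,0],M[0,0]).round(3),"r",np.hypot(*d).round(4),"phi",np.arctan2(d[1],d[0]).round(3),"a",(.642-np.arctan2(d[1],d[0])).round(3),"Ftool",f.round(2),"w",round(s["width"],3),"q6",s["q"][5].round(2))
E
python3 -c "
from h import *
st();wr('w4')"
```

```text
5.0 tcp [0.6338 0.0404 0.0819] yaw 0.356 r 0.1695 phi 0.349 a 0.293 Ftool [ 0.02 -3.29 -1.58] w 0.298 q6 1.24
5.0 tcp [0.6338 0.0404 0.0819] yaw 0.356 tilt [ 0.001 -0.001 -1.   ] F [-1.13  3.09  1.59] w 0.298 q6 1.24
```

View pics/w4.png

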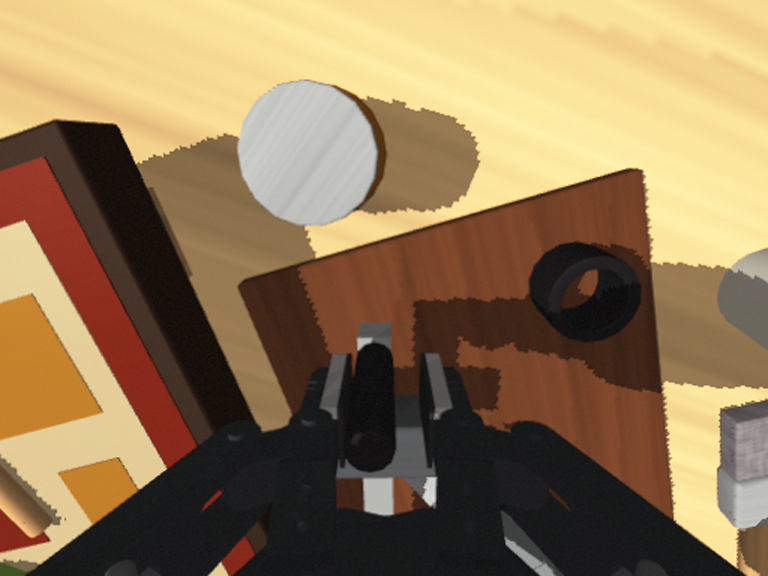

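The knob bears on the left (panel-side) pad at about (375,450), with 3.3 N as expected. I'll keep pulling.

>>> apply_moves(targets=[{"dx": -0.01, "dy": 0.28, "dz": 0, "wx": 0, "wy": 0, "wz": 0.48, "jaw": 0.3}, {"dx": -0.01, "dy": 0.28, "dz": 0, "wx": 0, "wy": 0, "wz": 0.48, "jaw": 0.3}, {"dx": -0.01, "dy": 0.28, "dz": 0, "wx": 0, "wy": 0, "wz": 0.48, "jaw": 0.3}, {"dx": -0.01, "dy": 0.28, "dz": 0, "wx": 0, "wy": 0, "wz": 0.48, "jaw": 0.3}, {"dx": -0.01, "dy": 0.28, "dz": 0, "wx": 0, "wy": 0, "wz": 0.48, "jaw": 0.3}])

```text
time: 5.55
tool_pos: [0.6428, -0.0001, 0.0817]
tcp_rot: [-3.137, -0.162, -0.001]
wrist_force: [-0.4, 4.1, 2.1]
width: 0.302
```

```bash
python3 -c "
from h import *
st()"
```

```text
5.55 tcp [ 6.428e-01 -1.000e-04  8.170e-02] yaw 0.103 r 0.1692 phi 0.103 a 0.539 Ftool [ 0.   -4.14 -2.09] w 0.302 q6 1.43
```

>>> apply_moves(targets=[{"dx": -0.01, "dy": 0.28, "dz": 0, "wx": 0, "wy": 0, "wz": 0.48, "jaw": 0.3}, {"dx": -0.01, "dy": 0.28, "dz": 0, "wx": 0, "wy": 0, "wz": 0.48, "jaw": 0.3}, {"dx": -0.01, "dy": 0.28, "dz": 0, "wx": 0, "wy": 0, "wz": 0.48, "jaw": 0.3}, {"dx": 0, "dy": 0, "dz": 0, "wx": 0, "wy": 0, "wz": 0, "jaw": 0.3}])

```text
time: 5.95
tool_pos: [0.6433, -0.0256, 0.0817]
tcp_rot: [-3.14, 0.073, -0.001]
wrist_force: [-1.4, 4.0, 2.8]
width: 0.299
```

```bash
python3 -c "
from h import *
st()"
```

```text
5.95 tcp [ 0.6433 -0.0256  0.0817] yaw -0.047 r 0.169 phi -0.048 a 0.69 Ftool [-1.54 -3.97 -2.79] w 0.299 q6 1.54
```

>>> apply_moves(targets=[{"dx": 0, "dy": 0.1, "dz": 0, "wx": 0, "wy": 0, "wz": 0.17, "jaw": 0.3}, {"dx": 0, "dy": 0.1, "dz": 0, "wx": 0, "wy": 0, "wz": 0.17, "jaw": 0.3}, {"dx": -0.01, "dy": 0.1, "dz": 0, "wx": 0, "wy": 0, "wz": 0.17, "jaw": 0.3}, {"dx": 0, "dy": 0.1, "dz": 0, "wx": 0, "wy": 0, "wz": 0.17, "jaw": 0.3}])

```text
time: 6.35
tool_pos: [0.6423, -0.0361, 0.0817]
tcp_rot: [-3.134, 0.183, -0.001]
wrist_force: [-0.3, 6.3, 2.1]
width: 0.3
```

>>> apply_moves(targets=[{"dx": 0, "dy": 0.1, "dz": 0, "wx": 0, "wy": 0, "wz": 0.17, "jaw": 0.3}, {"dx": 0, "dy": 0.1, "dz": 0, "wx": 0, "wy": 0, "wz": 0.17, "jaw": 0.3}])

```text
time: 6.55
tool_pos: [0.6415, -0.0424, 0.0817]
tcp_rot: [-3.131, 0.238, -0.001]
wrist_force: [-0.4, 5.5, 3.1]
width: 0.3
```

>>> apply_moves(targets=[{"dx": 0, "dy": 0.1, "dz": 0, "wx": 0, "wy": 0, "wz": 0.17, "jaw": 0.3}, {"dx": 0, "dy": 0.1, "dz": 0, "wx": 0, "wy": 0, "wz": 0.17, "jaw": 0.3}])

```text
time: 6.75
tool_pos: [0.6404, -0.0489, 0.0816]
tcp_rot: [-3.127, 0.295, -0.001]
wrist_force: [-0.7, 4.4, 2.0]
width: 0.303
```

```bash
python3 -c "
from h import *
st()"
```

```text
6.75 tcp [ 0.6404 -0.0489  0.0816] yaw -0.188 r 0.1688 phi -0.187 a 0.829 Ftool [-1.49 -4.16 -2.01] w 0.303 q6 1.64
```

>>> apply_moves(targets=[{"dx": 0, "dy": 0.1, "dz": 0, "wx": 0, "wy": 0, "wz": 0.17, "jaw": 0.3}, {"dx": 0, "dy": 0.0, "dz": 0, "wx": 0, "wy": 0, "wz": 0, "jaw": 0.3}])

```text
time: 6.95
tool_pos: [0.6398, -0.0532, 0.0814]
tcp_rot: [3.124, -0.324, 0.001]
wrist_force: [-0.0, 2.6, 1.1]
width: 0.303
```

>>> apply_moves(targets=[{"dx": 0, "dy": 0.1, "dz": 0, "wx": 0, "wy": 0, "wz": 0.17, "jaw": 0.3}, {"dx": 0, "dy": 0.0, "dz": 0, "wx": 0, "wy": 0, "wz": 0, "jaw": 0.3}])

```text
time: 7.15
tool_pos: [0.6391, -0.0558, 0.0814]
tcp_rot: [-3.121, 0.353, -0.0]
wrist_force: [0.1, 4.1, 1.3]
width: 0.298
```

>>> apply_moves(targets=[{"dx": -0.01, "dy": 0.1, "dz": 0, "wx": 0, "wy": 0, "wz": 0.17, "jaw": 0.3}, {"dx": 0, "dy": 0.0, "dz": 0, "wx": 0, "wy": 0, "wz": 0, "jaw": 0.3}])

```text
time: 7.35
tool_pos: [0.6383, -0.0588, 0.0813]
tcp_rot: [-3.118, 0.381, -0.001]
wrist_force: [1.8, 3.6, 0.3]
width: 0.3
```

>>> apply_moves(targets=[{"dx": 0, "dy": 0.07, "dz": 0, "wx": 0, "wy": 0, "wz": 0.12, "jaw": 0.3}, {"dx": 0, "dy": 0.0, "dz": 0, "wx": 0, "wy": 0, "wz": 0, "jaw": 0.3}])

```text
time: 7.55
tool_pos: [0.6378, -0.0604, 0.0814]
tcp_rot: [-3.115, 0.401, -0.001]
wrist_force: [2.7, 6.3, 0.9]
width: 0.299
```

>>> apply_moves(targets=[{"dx": 0, "dy": 0.07, "dz": 0, "wx": 0, "wy": 0, "wz": 0.12, "jaw": 0.3}, {"dx": 0, "dy": 0.0, "dz": 0, "wx": 0, "wy": 0, "wz": 0, "jaw": 0.3}])

```text
time: 7.75
tool_pos: [0.6374, -0.062, 0.0813]
tcp_rot: [-3.112, 0.42, -0.001]
wrist_force: [2.3, 7.0, 1.0]
width: 0.3
```

>>> apply_moves(targets=[{"dx": -0.01, "dy": 0.07, "dz": 0, "wx": 0, "wy": 0, "wz": 0.12, "jaw": 0.3}, {"dx": 0, "dy": 0.0, "dz": 0, "wx": 0, "wy": 0, "wz": 0, "jaw": 0.3}])

```text
time: 7.95
tool_pos: [0.6369, -0.0635, 0.0813]
tcp_rot: [-3.109, 0.44, -0.002]
wrist_force: [2.5, 8.0, 0.1]
width: 0.297
```

```bash
python3 -c "
from h import *
st();st();wr('w5')"
```

```text
7.95 tcp [ 0.6369 -0.0635  0.0813] yaw -0.281 r 0.1688 phi -0.276 a 0.918 Ftool [ 0.15 -8.37 -0.11] w 0.297 q6 1.71
7.95 tcp [ 0.6369 -0.0635  0.0813] yaw -0.281 r 0.1688 phi -0.276 a 0.918 Ftool [ 0.15 -8.37 -0.11] w 0.297 q6 1.71
7.95 tcp [ 0.6369 -0.0635  0.0813] yaw -0.2811 tilt [ 0.001 -0.002 -1.   ] F [2.47 8.   0.13] w 0.297 q6 1.71
```

View pics/w5.png

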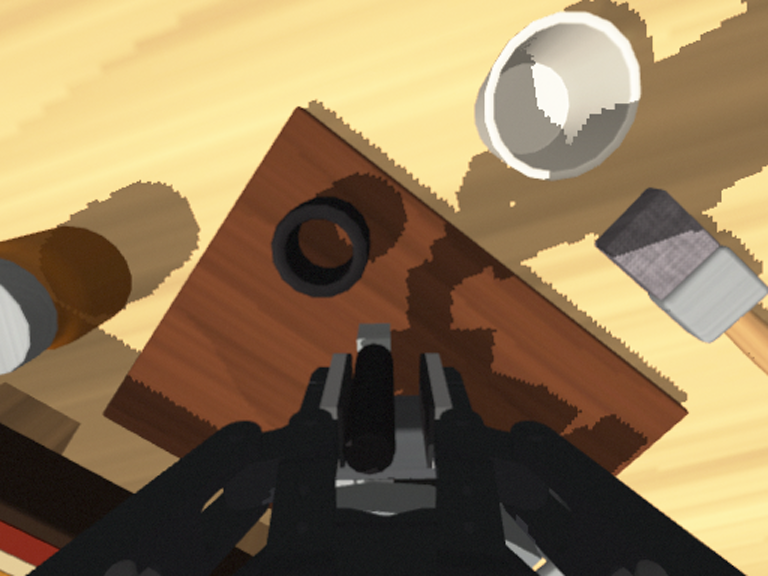

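Force climbs about 1 N/mm after the earlier drop, which looks like the rubber stop. I'll go a little further to confirm.

>>> apply_moves(targets=[{"dx": 0, "dy": 0.06, "dz": 0, "wx": 0, "wy": 0, "wz": 0.1, "jaw": 0.3}, {"dx": 0, "dy": 0.0, "dz": 0, "wx": 0, "wy": 0, "wz": 0, "jaw": 0.3}])

```text
time: 8.2
tool_pos: [0.6365, -0.0647, 0.0814]
tcp_rot: [-3.106, 0.456, -0.002]
wrist_force: [3.4, 9.7, 0.4]
width: 0.301
```

>>> apply_moves(targets=[{"dx": 0, "dy": 0.06, "dz": 0, "wx": 0, "wy": 0, "wz": 0.1, "jaw": 0.3}, {"dx": 0, "dy": 0.0, "dz": 0, "wx": 0, "wy": 0, "wz": 0, "jaw": 0.3}])

```text
time: 8.4
tool_pos: [0.6361, -0.066, 0.0813]
tcp_rot: [-3.102, 0.472, -0.002]
wrist_force: [3.1, 10.9, -0.4]
width: 0.301
```

>>> apply_moves(targets=[{"dx": 0, "dy": 0.05, "dz": 0, "wx": 0, "wy": 0, "wz": 0.08, "jaw": 0.3}, {"dx": 0, "dy": 0.0, "dz": 0, "wx": 0, "wy": 0, "wz": 0, "jaw": 0.3}])

```text
time: 8.6
tool_pos: [0.6357, -0.067, 0.0813]
tcp_rot: [-3.1, 0.485, -0.002]
wrist_force: [4.3, 12.2, -0.5]
width: 0.302
```

>>> apply_moves(targets=[{"dx": 0, "dy": -0.1, "dz": 0, "wx": 0, "wy": 0, "wz": -0.17, "jaw": 0.3}, {"dx": 0, "dy": -0.1, "dz": 0, "wx": 0, "wy": 0, "wz": -0.17, "jaw": 0.3}, {"dx": 0, "dy": 0, "dz": 0, "wx": 0, "wy": 0, "wz": 0, "jaw": 0.3}])

```text
time: 8.9
tool_pos: [0.6372, -0.0623, 0.0813]
tcp_rot: [-3.111, 0.428, -0.002]
wrist_force: [2.9, 7.0, 1.3]
width: 0.3
```

>>> apply_moves(targets=[{"dx": 0, "dy": -0.1, "dz": 0, "wx": 0, "wy": 0, "wz": -0.17, "jaw": 0.3}, {"dx": 0, "dy": 0, "dz": 0, "wx": 0, "wy": 0, "wz": 0, "jaw": 0.3}])

```text
time: 9.1
tool_pos: [0.6379, -0.0602, 0.0814]
tcp_rot: [-3.115, 0.4, -0.002]
wrist_force: [2.3, 5.4, 0.9]
width: 0.301
```

>>> apply_moves(targets=[{"dx": 0, "dy": -0.1, "dz": 0, "wx": 0, "wy": 0, "wz": -0.17, "jaw": 0.3}, {"dx": 0, "dy": 0, "dz": 0, "wx": 0, "wy": 0, "wz": 0, "jaw": 0.3}])

```text
time: 9.3
tool_pos: [0.6386, -0.0576, 0.0814]
tcp_rot: [-3.119, 0.372, -0.002]
wrist_force: [3.3, 3.2, 0.4]
width: 0.302
```

Peak about 12.9 N. I'll keep easing back.

>>> apply_moves(targets=[{"dx": 0, "dy": -0.1, "dz": 0, "wx": 0, "wy": 0, "wz": -0.17, "jaw": 0.3}, {"dx": 0, "dy": 0, "dz": 0, "wx": 0, "wy": 0, "wz": 0, "jaw": 0.3}])

```text
time: 9.5
tool_pos: [0.6393, -0.0547, 0.0814]
tcp_rot: [-3.123, 0.344, -0.002]
wrist_force: [2.3, 4.1, 0.4]
width: 0.3
```

>>> apply_moves(targets=[{"dx": 0, "dy": -0.1, "dz": 0, "wx": 0, "wy": 0, "wz": -0.17, "jaw": 0.3}, {"dx": 0, "dy": 0, "dz": 0, "wx": 0, "wy": 0, "wz": 0, "jaw": 0.3}])

```text
time: 9.7
tool_pos: [0.6387, -0.0525, 0.0809]
tcp_rot: [3.124, -0.315, -0.003]
wrist_force: [1.1, 1.4, -0.0]
width: 0.298
```

```bash
python3 -c "
from h import *
st();wr('w6',(180,200,340,340),5)"
```

```text
9.7 tcp [ 0.6387 -0.0525  0.0809] yaw -0.201 r 0.1679 phi -0.21 a 0.852 Ftool [ 0.82 -1.55  0.02] w 0.298 q6 1.65
9.7 tcp [ 0.6387 -0.0525  0.0809] yaw -0.2011 tilt [-0.001  0.001 -1.   ] F [ 1.11  1.36 -0.03] w 0.298 q6 1.65
```

View pics/w6.png

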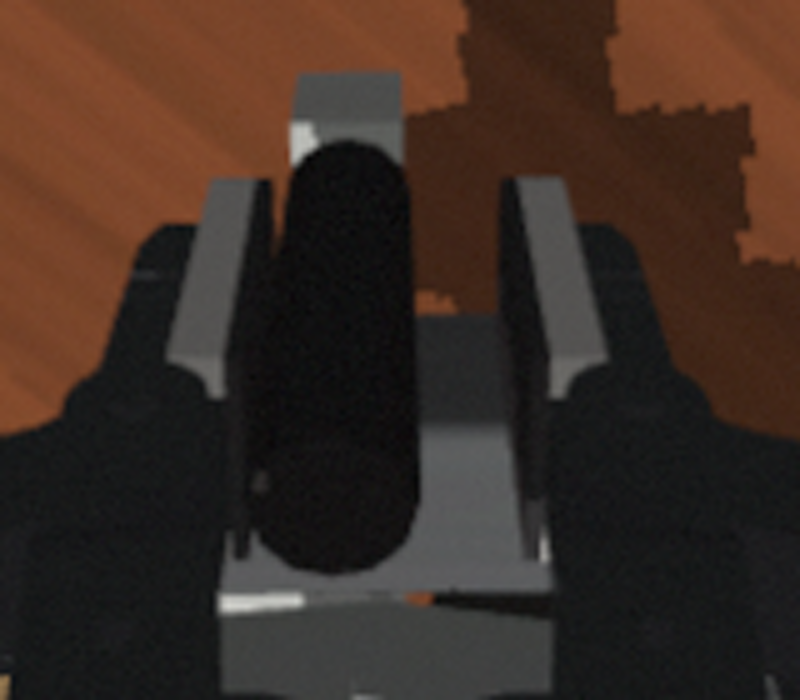

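A slight gap is opening to the left of the knob. I'll ease a bit more to check it stays put.

>>> apply_moves(targets=[{"dx": 0, "dy": -0.1, "dz": 0, "wx": 0, "wy": 0, "wz": -0.1, "jaw": 0.3}, {"dx": 0, "dy": 0, "dz": 0, "wx": 0, "wy": 0, "wz": 0, "jaw": 0.3}, {"dx": 0, "dy": 0, "dz": 0, "wx": 0, "wy": 0, "wz": 0, "jaw": 0.3}])

```text
time: 10.05
tool_pos: [0.6397, -0.0494, 0.081]
tcp_rot: [3.127, -0.301, -0.001]
wrist_force: [0.0, 0.1, -0.6]
width: 0.298
```

```bash
python3 -c "
from h import *
st();wr('w7',(180,200,340,340),5)"
```

```text
10.05 tcp [ 0.6397 -0.0494  0.081 ] yaw -0.192 r 0.1682 phi -0.191 a 0.833 Ftool [ 0.   -0.12  0.64] w 0.298 q6 1.65
10.05 tcp [ 0.6397 -0.0494  0.081 ] yaw -0.192 tilt [-0.001  0.    -1.   ] F [ 0.02  0.12 -0.64] w 0.298 q6 1.65
```

View pics/w7.png

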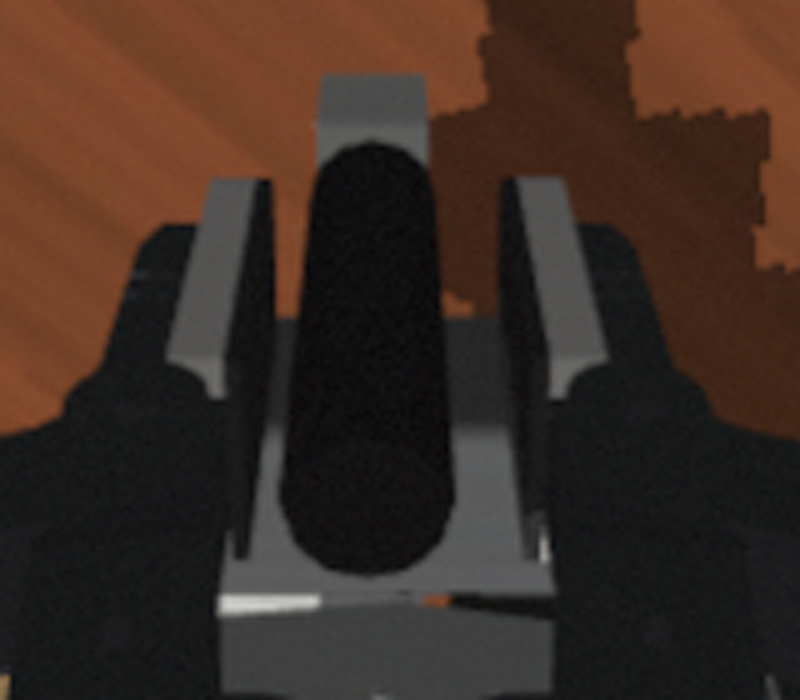

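The sear holds: the force is zero and the knob stands free between the pads (centre at about (370,510)). I'll lift straight up.

>>> apply_moves(targets=[{"dx": 0, "dy": 0, "dz": -0.3, "wx": 0, "wy": 0, "wz": 0, "jaw": 0.3}, {"dx": 0, "dy": 0, "dz": -0.7, "wx": 0, "wy": 0, "wz": 0, "jaw": 0.3}, {"dx": 0, "dy": 0, "dz": -0.9, "wx": 0, "wy": 0, "wz": 0, "jaw": 0.3}, {"dx": 0, "dy": 0, "dz": -0.8, "wx": 0, "wy": 0, "wz": 0, "jaw": 0.3}, {"dx": 0, "dy": 0, "dz": -0.5, "wx": 0, "wy": 0, "wz": 0, "jaw": 0.3}])

```text
time: 10.6
tool_pos: [0.6413, -0.0494, 0.1806]
tcp_rot: [3.127, -0.301, 0.006]
wrist_force: [0.4, -0.9, 0.1]
width: 0.3
```

>>> apply_moves(targets=[{"dx": 0, "dy": 0, "dz": -0.3, "wx": 0, "wy": 0, "wz": 0, "jaw": 0}, {"dx": 0, "dy": 0, "dz": 0, "wx": 0, "wy": 0, "wz": 0, "jaw": 0}, {"dx": 0, "dy": 0, "dz": 0, "wx": 0, "wy": 0, "wz": 0, "jaw": 0}])

```text
time: 10.9
tool_pos: [0.6395, -0.0491, 0.1854]
tcp_rot: [-3.127, 0.301, 0.002]
wrist_force: [-0.3, -0.8, -0.4]
width: -0.002
```

```bash
python3 -c "
from h import *
st();wr('w8')
from workcell import cams
c=cams.read_camera('top');pickle.dump(c,open('t8.pkl','wb'))
from workcell import bot
s=bot.read_state();M=R(s['tcp_rot']);print(M.T@(np.array([.498,-.1255,.08])-s['tool_pos'])/.03)
im=c['color'][120:290,150:360,::-1]
cv2.imwrite('pics/t8.png',cv2.resize(im,None,fx=3.5,fy=3.5,interpolation=cv2.INTER_CUBIC))
"
```

```text
10.9 tcp [ 0.6395 -0.0491  0.1854] yaw -0.192 r 0.168 phi -0.189 a 0.831 Ftool [-0.12  0.82  0.41] w -0.002 q6 1.65
10.9 tcp [ 0.6395 -0.0491  0.1854] yaw -0.1922 tilt [-0.001  0.    -1.   ] F [-0.27 -0.79 -0.41] w -0.002 q6 1.65
[-4.11593003  3.39811657  3.49585593]
```

View pics/w8.png

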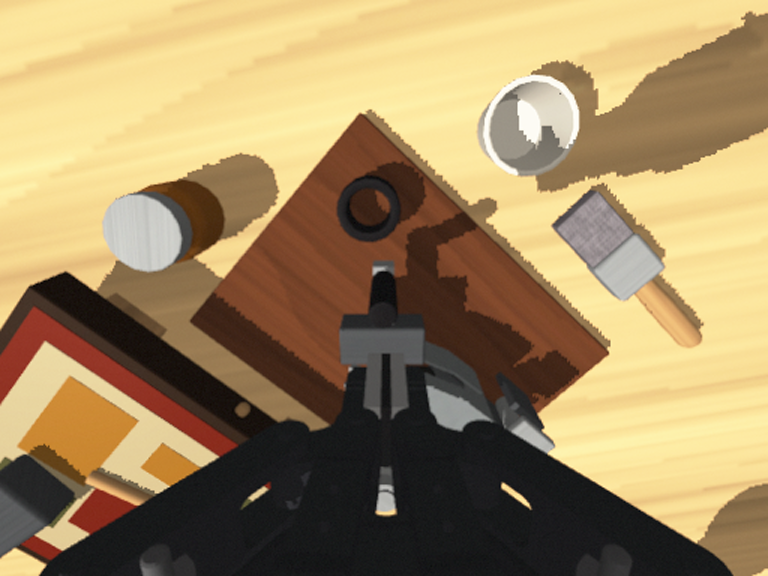

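View pics/t8.png

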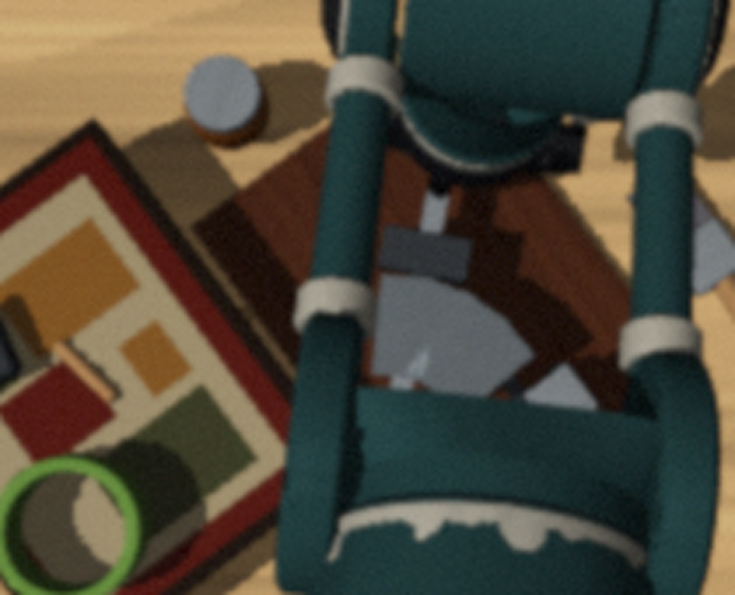

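The arm stays cocked: knob at (383,290), arm under the guard, and the dowel at (242,410) uncovered. Now over to the pad.

>>> apply_moves(targets=[{"dx": -0.5, "dy": 0.4, "dz": 0, "wx": 0, "wy": 0, "wz": 0, "jaw": 0}, {"dx": -0.9, "dy": 0.75, "dz": 0, "wx": 0, "wy": 0, "wz": 0, "jaw": 0}, {"dx": -0.9, "dy": 0.75, "dz": 0, "wx": 0, "wy": 0, "wz": 0, "jaw": 0}, {"dx": -0.9, "dy": 0.75, "dz": 0.5, "wx": 0, "wy": 0, "wz": 0, "jaw": 0}, {"dx": -0.85, "dy": 0.7, "dz": 0.6, "wx": 0, "wy": 0, "wz": 0, "jaw": 0}])

```text
time: 11.5
tool_pos: [0.5003, -0.1251, 0.1526]
tcp_rot: [3.127, -0.301, 0.0]
wrist_force: [-0.3, -0.7, -0.1]
width: 0.0
```

>>> apply_moves(targets=[{"dx": 0, "dy": 0, "dz": 0.5, "wx": 0, "wy": 0, "wz": 0, "jaw": 0}, {"dx": 0, "dy": 0, "dz": 0.4, "wx": 0, "wy": 0, "wz": 0, "jaw": 0}, {"dx": 0, "dy": 0, "dz": 0, "wx": 0, "wy": 0, "wz": 0, "jaw": 0}])

```text
time: 11.8
tool_pos: [0.5005, -0.1239, 0.1238]
tcp_rot: [-3.126, 0.301, 0.006]
wrist_force: [0.4, 0.9, 0.6]
width: -0.001
```

```bash
python3 -c "
from h import *
st();wr('w9')
from workcell import cams
c=cams.read_camera('scene');pickle.dump(c,open('s9.pkl','wb'))
im=c['color'][130:280,160:320,::-1]
cv2.imwrite('pics/s9.png',cv2.resize(im,None,fx=4,fy=4,interpolation=cv2.INTER_CUBIC))
"
```

```text
11.8 tcp [ 0.5005 -0.1239  0.1238] yaw -0.192 r 0.1096 phi -1.331 a 1.973 Ftool [ 0.19 -0.9  -0.61] w -0.001 q6 1.47
11.8 tcp [ 0.5005 -0.1239  0.1238] yaw -0.1921 tilt [-0.004 -0.001 -1.   ] F [0.36 0.85 0.61] w -0.001 q6 1.47
```

View pics/w9.png

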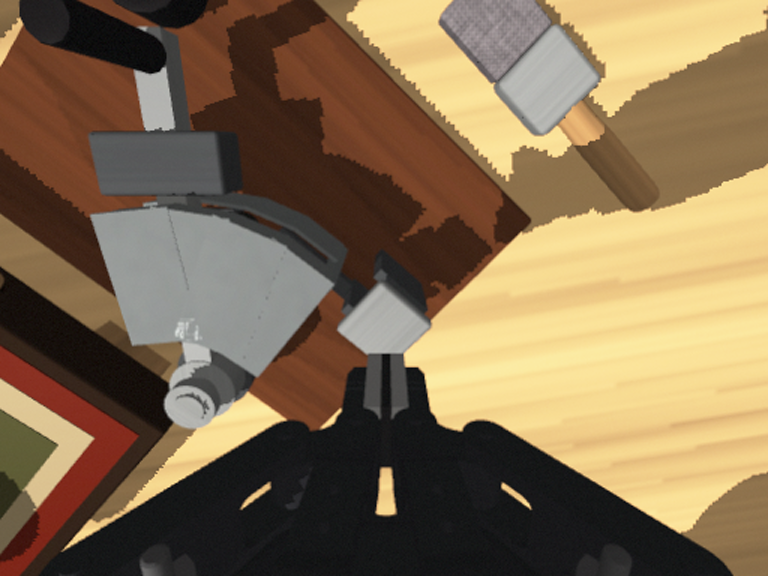

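View pics/s9.png

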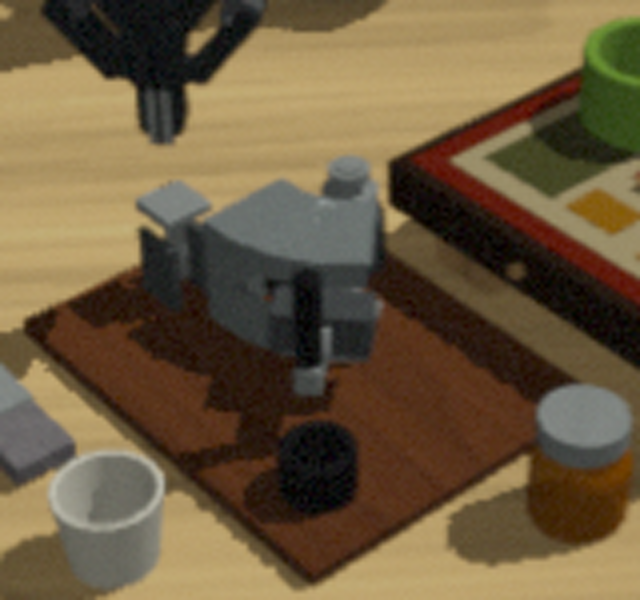

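```bash
python3 -c "
from h import *
c=pickle.load(open('w9.pkl','rb'))
k=atz(c,385/1.5,318/1.5,.08);print(k,dep(c,385/1.5,318/1.5))
M=R(c['r']);print((M.T@(k-c['p']))/.03)
"
```

```text
[ 0.50414091 -0.12508647  0.08      ] [ 0.50424315 -0.12510682  0.0802421 ]
[0.1325449  0.01580938 1.45999122]
```

Pad centre is at (385,318), about 4 mm ahead of the fingertips. I'll descend and press.

>>> apply_moves(targets=[{"dx": 0.12, "dy": 0, "dz": 0.4, "wx": 0, "wy": 0, "wz": 0, "jaw": 0}, {"dx": 0, "dy": 0, "dz": 0.5, "wx": 0, "wy": 0, "wz": 0, "jaw": 0}, {"dx": 0, "dy": 0, "dz": 0.35, "wx": 0, "wy": 0, "wz": 0, "jaw": 0}, {"dx": 0, "dy": 0, "dz": 0, "wx": 0, "wy": 0, "wz": 0, "jaw": 0}])

```text
time: 12.3
tool_pos: [0.5032, -0.1246, 0.086]
tcp_rot: [-3.126, 0.301, 0.008]
wrist_force: [0.2, -0.4, 0.7]
width: 0.001
```

>>> apply_moves(targets=[{"dx": 0, "dy": 0, "dz": 0.12, "wx": 0, "wy": 0, "wz": 0, "jaw": 0}, {"dx": 0, "dy": 0, "dz": 0.12, "wx": 0, "wy": 0, "wz": 0, "jaw": 0}])

```text
time: 12.5
tool_pos: [0.5055, -0.1254, 0.0817]
tcp_rot: [3.127, -0.301, 0.001]
wrist_force: [0.1, -0.3, -0.6]
width: 0.001
```

>>> apply_moves(targets=[{"dx": 0, "dy": 0, "dz": 0.1, "wx": 0, "wy": 0, "wz": 0, "jaw": 0}, {"dx": 0, "dy": 0, "dz": 0, "wx": 0, "wy": 0, "wz": 0, "jaw": 0}])

```text
time: 12.7
tool_pos: [0.5054, -0.1254, 0.0788]
tcp_rot: [3.127, -0.301, 0.001]
wrist_force: [1.4, -0.7, 0.3]
width: -0.001
```

>>> apply_moves(targets=[{"dx": 0, "dy": 0, "dz": 0.1, "wx": 0, "wy": 0, "wz": 0, "jaw": 0}, {"dx": 0, "dy": 0, "dz": 0.1, "wx": 0, "wy": 0, "wz": 0, "jaw": 0}])

```text
time: 12.9
tool_pos: [0.5056, -0.1255, 0.0736]
tcp_rot: [3.127, -0.301, 0.001]
wrist_force: [-1.9, 0.6, 4.2]
width: 0.001
```

>>> apply_moves(targets=[{"dx": 0, "dy": 0, "dz": 0.07, "wx": 0, "wy": 0, "wz": 0, "jaw": 0}, {"dx": 0, "dy": 0, "dz": 0, "wx": 0, "wy": 0, "wz": 0, "jaw": 0}])

```text
time: 13.1
tool_pos: [0.5056, -0.1255, 0.0709]
tcp_rot: [3.127, -0.301, 0.002]
wrist_force: [-1.2, 0.1, 5.5]
width: 0.003
```

>>> apply_moves(targets=[{"dx": 0, "dy": 0, "dz": 0.07, "wx": 0, "wy": 0, "wz": 0, "jaw": 0}, {"dx": 0, "dy": 0, "dz": 0, "wx": 0, "wy": 0, "wz": 0, "jaw": 0}])

```text
time: 13.3
tool_pos: [0.5056, -0.1255, 0.0689]
tcp_rot: [3.127, -0.301, 0.002]
wrist_force: [-0.4, 0.6, 5.0]
width: 0.003
```

```bash
python3 -c "
from h import *
st();wr('w10')"
```

```text
13.3 tcp [ 0.5056 -0.1255  0.0689] yaw -0.192 r 0.1124 phi -1.291 a 1.933 Ftool [-0.52 -0.47 -4.96] w 0.003 q6 1.47
13.3 tcp [ 0.5056 -0.1255  0.0689] yaw -0.1922 tilt [ 0.001  0.    -1.   ] F [-0.42  0.56  4.96] w 0.003 q6 1.47
```

View pics/w10.png

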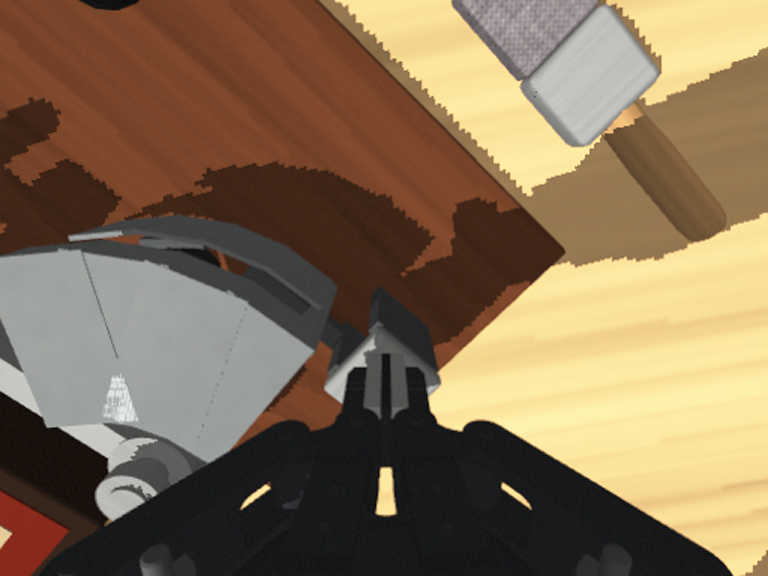

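The arm has left the guard, so the blow has been released. I'll lift off and look.

>>> apply_moves(targets=[{"dx": 0, "dy": 0, "dz": -0.4, "wx": 0, "wy": 0, "wz": 0, "jaw": 0}, {"dx": 0, "dy": 0, "dz": -0.7, "wx": 0, "wy": 0, "wz": 0, "jaw": 0}, {"dx": 0, "dy": 0, "dz": -0.9, "wx": 0, "wy": 0, "wz": 0, "jaw": 0}, {"dx": 0, "dy": 0, "dz": -0.9, "wx": 0, "wy": 0, "wz": 0, "jaw": 0}, {"dx": 0, "dy": 0, "dz": -0.5, "wx": 0, "wy": 0, "wz": 0, "jaw": 0}])

```text
time: 13.85
tool_pos: [0.5061, -0.1256, 0.1731]
tcp_rot: [3.127, -0.301, 0.005]
wrist_force: [0.5, -0.5, 0.0]
width: 0.003
```

>>> apply_moves(targets=[{"dx": 0, "dy": 0.9, "dz": -0.6, "wx": 0, "wy": 0, "wz": 0, "jaw": 0}, {"dx": 0, "dy": 0.9, "dz": -0.6, "wx": 0, "wy": 0, "wz": 0, "jaw": 0}, {"dx": 0, "dy": 0.9, "dz": -0.2, "wx": 0, "wy": 0, "wz": 0, "jaw": 0}, {"dx": 0, "dy": 0.9, "dz": 0, "wx": 0, "wy": 0, "wz": 0, "jaw": 0}, {"dx": 0, "dy": 0.4, "dz": 0, "wx": 0, "wy": 0, "wz": 0, "jaw": 0}])

```text
time: 14.35
tool_pos: [0.4816, -0.2448, 0.2125]
tcp_rot: [3.126, -0.304, 0.0]
wrist_force: [0.0, -0.2, -0.3]
width: -0.004
```

>>> apply_moves(targets=[{"dx": 0, "dy": 0.5, "dz": 0, "wx": 0, "wy": 0, "wz": 0, "jaw": 0}, {"dx": 0, "dy": 0.5, "dz": 0, "wx": 0, "wy": 0, "wz": 0, "jaw": 0}, {"dx": 0, "dy": 0, "dz": 0, "wx": 0, "wy": 0, "wz": 0, "jaw": 0}, {"dx": 0, "dy": 0, "dz": 0, "wx": 0, "wy": 0, "wz": 0, "jaw": 0}])

```text
time: 14.75
tool_pos: [0.4764, -0.2723, 0.212]
tcp_rot: [-3.126, 0.302, 0.001]
wrist_force: [-0.4, 0.4, -0.4]
width: 0.003
```

```bash
python3 -c "
from h import *
st()
from workcell import cams
for n,b,s in (('top',(90,100,370,310),2.8),('scene',(130,110,410,290),2.8)):
  c=cams.read_camera(n);pickle.dump(c,open(n+'11.pkl','wb'))
  im=c['color'][b[1]:b[3],b[0]:b[2],::-1]
  cv2.imwrite('pics/%s11.png'%n,cv2.resize(im,None,fx=s,fy=s,interpolation=cv2.INTER_CUBIC))
wr('w11')
c=pickle.load(open('top11.pkl','rb'));o=pickle.load(open('d0.pkl','rb'))['top']
"
```

```text
14.75 tcp [ 0.4764 -0.2723  0.212 ] yaw -0.193 r 0.2548 phi -1.564 a 2.206 Ftool [-0.43 -0.3   0.44] w 0.003 q6 1.2
14.85 tcp [ 0.4765 -0.2719  0.2121] yaw -0.1917 tilt [-0.    -0.001 -1.   ] F [-0.14  0.24 -0.41] w 0.002 q6 1.2
```

View pics/top11.png

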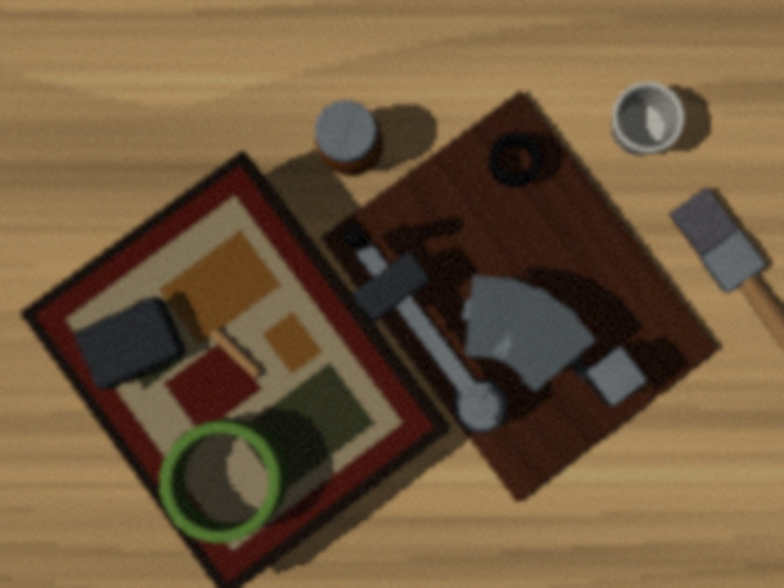

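View pics/scene11.png

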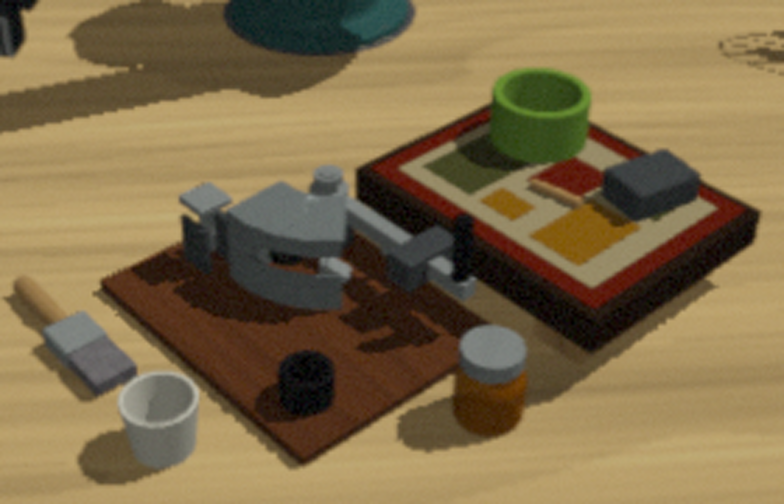

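View pics/w11.png

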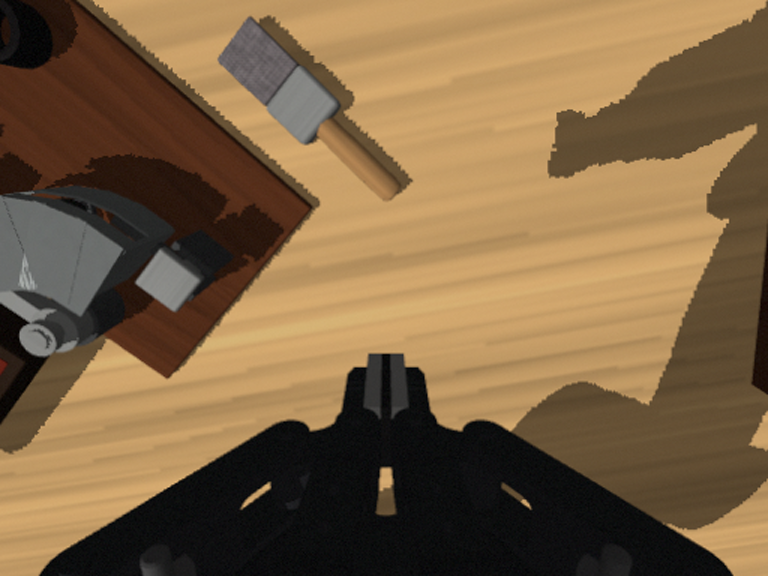

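The arm lies closer to the panel now (knob (355,235), head (390,285) in the top crop). I'll measure how far it turned, and whether any bystander shifted.

Run:
```python
from h import *
o=pickle.load(open('d0.pkl','rb'))['top'];n=pickle.load(open('top11.pkl','rb'))
for c,t in((o,'o'),(n,'n')):
    im=c['color'][170:255,205:275,::-1]
    cv2.imwrite(f'pics/cmp_{t}.png',cv2.resize(im,None,fx=7,fy=7,interpolation=cv2.INTER_CUBIC))
    # knob top by height
    R_=R(c['rotation']);P=[]
    for v in range(165,215):
        for u in range(205,245):
            p=dep(c,u,v)
            if .112<p[2]<.13:P.append(p)
    P=np.array(P);k=np.median(P,0);print(len(P),k,'r',np.hypot(k[0]-.4745,k[1]+.0175),'a',.642-np.arctan2(k[1]+.0175,k[0]-.4745))
    H=[]
    for v in range(165,260):
        for u in range(205,275):
            p=dep(c,u,v)
            d=p[:2]-[.4745,-.0175]
            if .063<p[2]<.08 and .07<np.hypot(*d)<.15 and -.5<.642-np.arctan2(d[1],d[0])<.4: 
                a=.642; H.append([d[0]*np.cos(a)+d[1]*np.sin(a),-d[0]*np.sin(a)+d[1]*np.cos(a)])
    H=np.array(H);H=H[H[:,1]<.027]; print('head',len(H),H.mean(0),np.percentile(H[:,1],[2,50,98]))
a=cv2.absdiff(cv2.GaussianBlur(o['color'],(5,5),0),cv2.GaussianBlur(n['color'],(5,5),0)).max(2)
a[:, :]=np.minimum(255,a*3);cv2.imwrite('pics/diff.png',a)
```

```text
45 [0.61325529 0.0721133  0.12263207] r 0.16517740094285335 a 0.0685568557186772
head 442 [ 0.11596138 -0.00727693] [-0.03463438 -0.00728036  0.01996092]
47 [0.6068083  0.08067707 0.12204936] r 0.16475504517432904 a 0.0036175640806630494
head 418 [ 1.15481478e-01 -6.09704051e-05] [-0.02608528 -0.00010291  0.0253499 ]
```

View pics/diff.png

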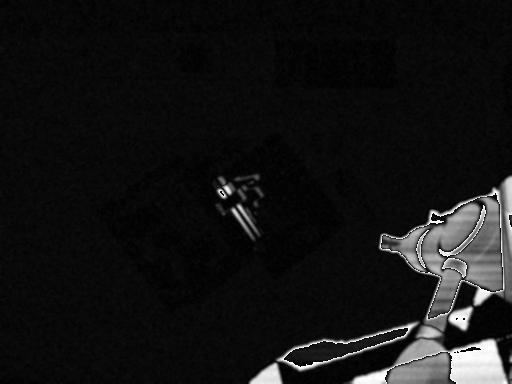

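View pics/cmp_n.png

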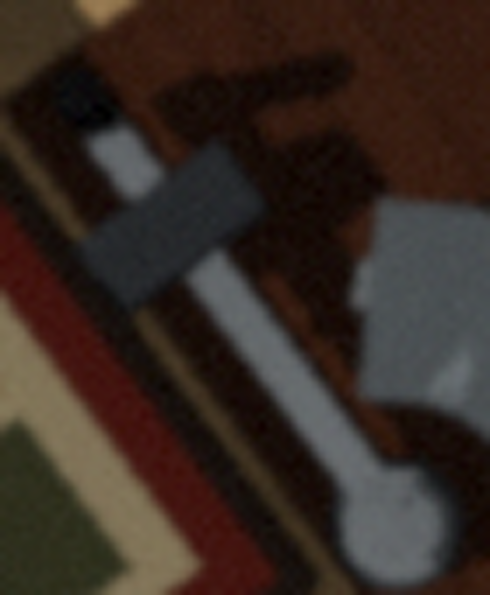

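The arm turned about 0.065 rad (roughly 8 mm at the head), a bit less than the 11 mm I expected. No bystander moved. I'll take a closer look from the earlier viewpoint.

>>> apply_moves(targets=[{"dx": 0.12, "dy": -0.9, "dz": 0, "wx": 0, "wy": 0, "wz": 0, "jaw": 0}, {"dx": 0.12, "dy": -0.95, "dz": 0, "wx": 0, "wy": 0, "wz": 0, "jaw": 0}, {"dx": 0.12, "dy": -0.95, "dz": 0, "wx": 0, "wy": 0, "wz": 0, "jaw": 0}, {"dx": 0.12, "dy": -0.95, "dz": 0, "wx": 0, "wy": 0, "wz": 0, "jaw": 0}, {"dx": 0.12, "dy": -0.95, "dz": 0, "wx": 0, "wy": 0, "wz": 0, "jaw": 0}])

```text
time: 15.4
tool_pos: [0.5214, -0.1358, 0.2125]
tcp_rot: [-3.127, 0.3, -0.0]
wrist_force: [0.2, 0.4, 0.5]
width: -0.005
```

>>> apply_moves(targets=[{"dx": 0.12, "dy": -0.95, "dz": 0, "wx": 0, "wy": 0, "wz": 0, "jaw": 0}, {"dx": 0.12, "dy": -0.95, "dz": 0, "wx": 0, "wy": 0, "wz": 0, "jaw": 0}, {"dx": 0.12, "dy": -0.95, "dz": 0, "wx": 0, "wy": 0, "wz": 0, "jaw": 0}, {"dx": 0.12, "dy": -0.95, "dz": 0, "wx": 0, "wy": 0, "wz": 0, "jaw": 0}, {"dx": 0.1, "dy": -0.8, "dz": 0, "wx": 0, "wy": 0, "wz": 0, "jaw": 0}])

```text
time: 15.9
tool_pos: [0.5647, -0.0032, 0.2125]
tcp_rot: [-3.127, 0.299, -0.0]
wrist_force: [0.3, 0.3, 0.1]
width: -0.002
```

>>> apply_moves(targets=[{"dx": 0, "dy": 0, "dz": 0.1, "wx": 0, "wy": 0, "wz": -0.9, "jaw": 0}, {"dx": 0, "dy": 0, "dz": 0.1, "wx": 0, "wy": 0, "wz": -0.9, "jaw": 0}, {"dx": 0, "dy": 0, "dz": 0, "wx": 0, "wy": 0, "wz": -0.9, "jaw": 0}, {"dx": 0, "dy": 0, "dz": 0, "wx": 0, "wy": 0, "wz": -0.9, "jaw": 0}, {"dx": 0, "dy": 0, "dz": 0, "wx": 0, "wy": 0, "wz": -0.9, "jaw": 0}])

```text
time: 16.4
tool_pos: [0.5643, -0.0045, 0.2064]
tcp_rot: [-3.11, -0.445, 0.0]
wrist_force: [-0.2, -0.1, 0.6]
width: -0.004
```

>>> apply_moves(targets=[{"dx": 0, "dy": 0, "dz": 0, "wx": 0, "wy": 0, "wz": -0.9, "jaw": 0}, {"dx": 0, "dy": 0, "dz": 0, "wx": 0, "wy": 0, "wz": -0.9, "jaw": 0}, {"dx": 0, "dy": 0, "dz": 0, "wx": 0, "wy": 0, "wz": -0.8, "jaw": 0}, {"dx": 0, "dy": 0, "dz": 0, "wx": 0, "wy": 0, "wz": 0, "jaw": 0}, {"dx": 0, "dy": 0, "dz": 0, "wx": 0, "wy": 0, "wz": 0, "jaw": 0}])

```text
time: 16.9
tool_pos: [0.5644, -0.0049, 0.2064]
tcp_rot: [-3.023, -0.853, 0.0]
wrist_force: [0.1, 0.5, 0.7]
width: -0.002
```

```bash
python3 -c "
from h import *
st();wr('w12')"
```

```text
16.9 tcp [ 0.5644 -0.0049  0.2064] yaw 0.55 r 0.0907 phi 0.139 a 0.503 Ftool [ 0.32 -0.36 -0.69] w -0.002 q6 0.97
16.9 tcp [ 0.5644 -0.0049  0.2064] yaw 0.5501 tilt [ 0. -0. -1.] F [0.08 0.48 0.69] w -0.002 q6 0.97
```

View pics/w12.png

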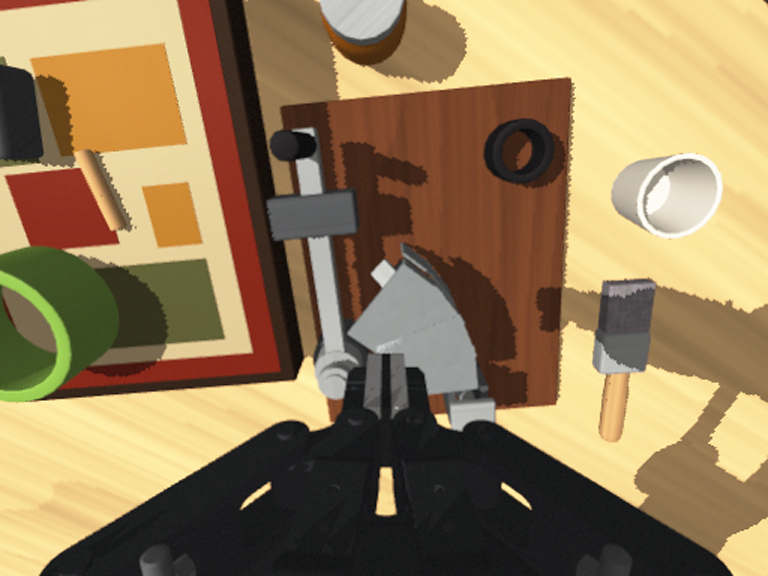

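Run:
```python
from h import *
for n in('w1','w12'):
    c=pickle.load(open(n+'.pkl','rb'))
    # orthographic rectification at z=.071, jig-aligned approx frame, 0.25mm/px
    K=np.array([[c["fx"],0,c["cx"]],[0,c["fy"],c["cy"]],[0,0,1]])
    th=.642;o=np.array([.4745,-.0175])
    W,Hh=760,440
    xx,yy=np.meshgrid(np.arange(W),np.arange(Hh))
    jx=-.01+xx*.00026;jy=.055-yy*.00026
    P=np.stack([o[0]+jx*np.cos(th)-jy*np.sin(th),o[1]+jx*np.sin(th)+jy*np.cos(th),np.full(jx.shape,.071)],-1).reshape(-1,3)
    Rm=R(c["rotation"]).T
    uv,_=cv2.projectPoints(P,cv2.Rodrigues(Rm)[0],-Rm@c["eye"],K,c["dist_coeffs"])
    uv=uv.reshape(Hh,W,2).astype(np.float32)
    im=cv2.remap(c["color"][:,:,::-1].copy(),uv[...,0],uv[...,1],cv2.INTER_CUBIC)
    im=np.clip(im.astype(float)*1.6,0,255).astype(np.uint8)
    cv2.imwrite(f'pics/rect_{n}.png',im)
```

```text
(no output)
```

View pics/rect_w1.png

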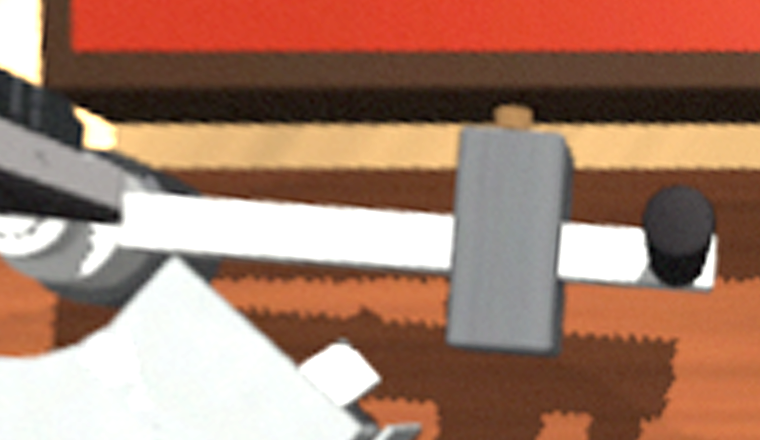

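View pics/rect_w12.png

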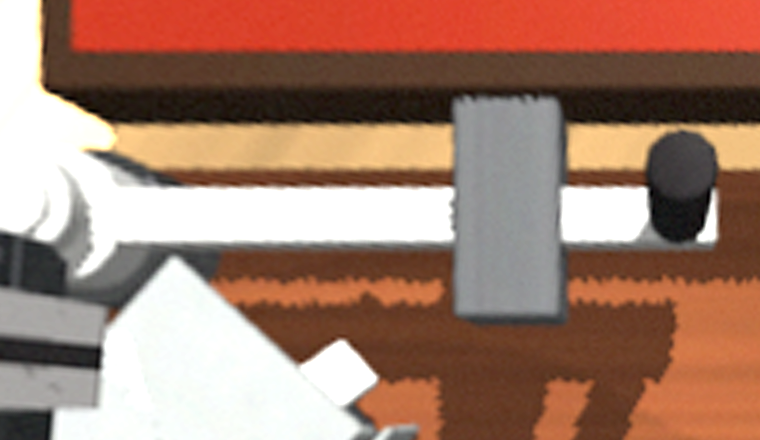

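The rectified view (0.26 mm/px, panel edge horizontal) shows the arm now parallel to the edge, with the head face at row 97 and the panel's edge at row 88. I'll look straight down the gap, closer, to settle whether the dowel is flush.

>>> apply_moves(targets=[{"dx": 0, "dy": -0.6, "dz": 0.3, "wx": 0, "wy": 0, "wz": 0, "jaw": 0}, {"dx": 0, "dy": -0.7, "dz": 0.4, "wx": 0, "wy": 0, "wz": 0, "jaw": 0}, {"dx": 0, "dy": -0.7, "dz": 0.5, "wx": 0, "wy": 0, "wz": 0, "jaw": 0}, {"dx": 0, "dy": -0.5, "dz": 0.5, "wx": 0, "wy": 0, "wz": -0.5, "jaw": 0}, {"dx": 0, "dy": 0, "dz": 0.3, "wx": 0, "wy": 0, "wz": -0.4, "jaw": 0}])

```text
time: 17.45
tool_pos: [0.5225, 0.0604, 0.1442]
tcp_rot: [-2.975, -1.004, 0.005]
wrist_force: [-0.2, -0.2, 0.4]
width: -0.001
```

>>> apply_moves(targets=[{"dx": 0, "dy": 0, "dz": 0, "wx": 0, "wy": 0, "wz": 0, "jaw": 0}, {"dx": 0, "dy": 0, "dz": 0, "wx": 0, "wy": 0, "wz": 0, "jaw": 0}, {"dx": 0, "dy": 0, "dz": 0, "wx": 0, "wy": 0, "wz": 0, "jaw": 0}])

```text
time: 17.75
tool_pos: [0.5258, 0.0585, 0.147]
tcp_rot: [2.979, 0.996, 0.002]
wrist_force: [0.5, 0.5, 0.0]
width: -0.001
```

```bash
python3 -c "
from h import *
st();c=wr('w13')
im=c['color'][90:220,170:330,::-1].astype(float)
im=255*(im/255)**.45
cv2.imwrite('pics/w13c.png',cv2.resize(im.astype(np.uint8),None,fx=4.6,fy=4.6,interpolation=cv2.INTER_CUBIC))"
```

```text
17.75 tcp [0.5258 0.0585 0.147 ] yaw 0.645 r 0.0917 phi 0.977 a -0.335 Ftool [ 0.69 -0.07 -0.03] w -0.001 q6 0.99
17.75 tcp [0.5258 0.0585 0.147 ] yaw 0.6452 tilt [ 0.001  0.001 -1.   ] F [0.51 0.47 0.03] w -0.001 q6 0.99
```

View pics/w13.png

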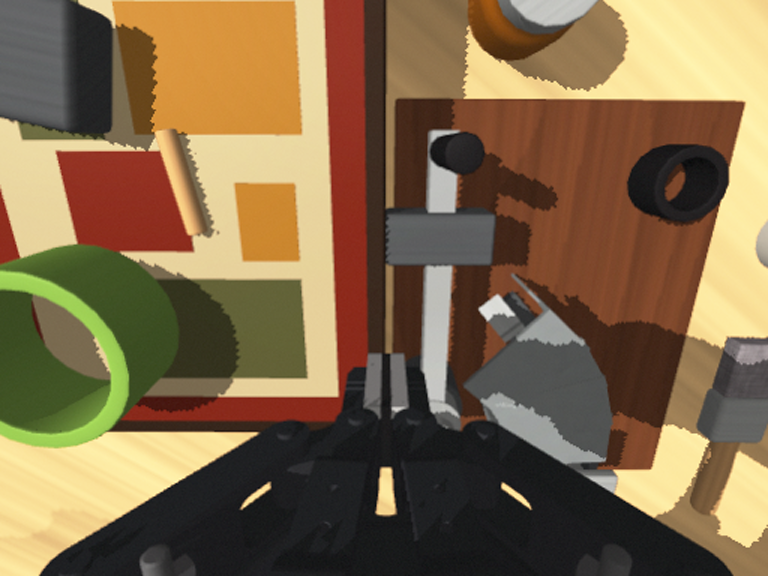

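View pics/w13c.png

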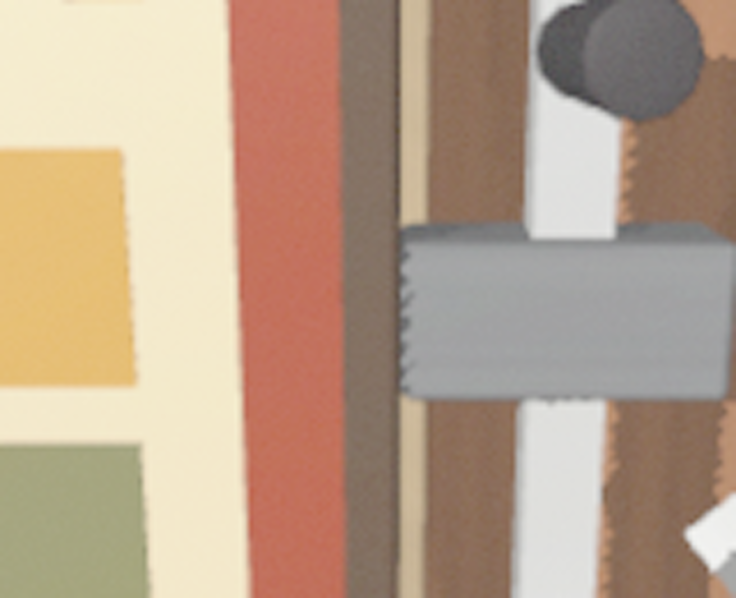

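The head now bears on the panel's edge: head face at column 402, panel edge at about 398, under 1 mm apart, with no dowel showing. I'll raise clear and hand in.

>>> apply_moves(targets=[{"dx": 0, "dy": 0, "dz": -0.5, "wx": 0, "wy": 0, "wz": 0, "jaw": 0}, {"dx": 0, "dy": 0, "dz": -0.9, "wx": 0, "wy": 0, "wz": 0, "jaw": 0}, {"dx": 0, "dy": 0, "dz": -0.8, "wx": 0, "wy": 0, "wz": 0, "jaw": 0}, {"dx": 0, "dy": 0, "dz": -0.4, "wx": 0, "wy": 0, "wz": 0, "jaw": 0}, {"dx": 0, "dy": 0, "dz": 0, "wx": 0, "wy": 0, "wz": 0, "jaw": 0}])

```text
time: 18.3
tool_pos: [0.5272, 0.0584, 0.2279]
tcp_rot: [2.978, 0.996, 0.009]
wrist_force: [0.3, -0.9, 0.2]
width: 0.004
```

>>> apply_moves(targets=[{"dx": 0, "dy": 0, "dz": 0, "wx": 0, "wy": 0, "wz": 0, "jaw": 0}, {"dx": 0, "dy": 0, "dz": 0, "wx": 0, "wy": 0, "wz": 0, "jaw": 0}])

```text
time: 18.5
tool_pos: [0.5242, 0.0583, 0.2229]
tcp_rot: [-2.979, -0.996, 0.004]
wrist_force: [0.3, 0.4, -0.6]
width: 0.003
```

```bash
python3 -c "
from h import *
st()
from workcell import job
print(job.finish_job())"
```

```text
18.5 tcp [0.5242 0.0583 0.2229] yaw 0.646 r 0.0907 phi 0.99 a -0.348 Ftool [ 0.47 -0.19  0.62] w 0.003 q6 0.99
the job is handed in; nothing more can be done
None
```

The tapper was cocked, released with the trigger pad, and the dowel looks flush; I handed the job in at 18.5 s.

- **Cocking:** I drew the knob back between loosely open fingers and felt the force drop as the sear caught. I then pressed the rubber stop to about 13 N, below the 18 N ramming limit, and eased off. The pull faded to zero, and the arm stayed cocked after I lifted away.
- **Release:** Closed fingers pressed the pad down about 11 mm at about 5 N. The next picture showed the arm swung out from under the guard.
- **Dowel:** The arm now lies at 0 rad, parallel to the panel's edge. The close view shows the head less than about 1 mm from the edge, with no dowel showing.
- **Bystanders:** Comparing top-camera pictures from before and after, only the arm and its shadow had changed.

One measurement disagreed. The cameras put the head's travel at 8 to 9 mm, where 11 mm was expected. They also put the starting angle at 0.07 rad rather than the nominal 0.1. I trusted the close view of the gap over this, but the head still hid the dowel, so I did not see its end directly.

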